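# Weigh a carved stone pendant on the spring balance

### The job

Weigh the small eight-sided stone that stands on the timber block: hang it by its steel bail on the hook of the spring balance, easing its weight onto the spring before you let go (never drag the hook down to its stop), and let it hang free and still for a second or two. Then lift it off the hook and stand it upright on top of the timber block again, lowering it right down before you let go. Leave the other things on the bench where they are.

Things in the scene. Friction and masses are not known exactly. Their poses are not given: they have to be found in the camera images.
- stone_center (a point): Centre (half-way up) of the eight-sided white stone to weigh: 54 mm across opposite flats, each flat 22 mm wide, 52 mm high (top 8 mm bevelled), standing on the timber block on its flat underside, 26 mm below this point; mass unknown, 0.26 to 0.52 kg. Two opposite flats face its own +y and -y, two face +x and -x; z is up. A steel bail is fixed in its top.
- bail_crown (a point): Underside of the middle of the stone's bail, 60 mm above the stone's centre: rests in the hook when hung. The bail is a rigid arched hairpin of 6 mm steel rod in the stone's own y-z plane, 40 mm wide over its legs, rising to 66 mm above the stone's centre. The opening under the crown is 28 mm wide and 34 mm high and is open along the stone's own x.
- hook_seat (a point): Lowest point of the hook's trough (upper side of the wire), where a hung bail rests; 270 mm above the bench when empty, moves down with the hook. J-shaped hook of 5 mm wire in this frame's x-z plane, open towards -x (roughly to the robot); its bottom is 5 mm below the seat, its back curves up on the +x side and joins a 6 mm rod straight above the seat, 40 mm up. z is up.
- hook_tip (a point): Top of the hook's free tip: 16 mm to the -x side of the seat and 14 mm above it. At its height the gap between the tip and the back of the hook is 25 mm.
- stand: Fixed gallows stand, origin on the bench under the hook, axes as the hook's. The balance's body (22 mm in x, 46 in y, 150 high) hangs over the hook, from 349 mm above the bench up; the gallows arm is above it at 540 mm. Column, 18 mm thick, 135 mm behind the hook (+x). Base plate 12 mm high, 160 mm wide, from 70 mm in front of the hook to 180 mm behind.
- scale_hook (a joint): How far the hook is pulled down, m: 0 empty (at its upper stop), 0.06 at its lower stop. Spring of 163 N/m with 0.3 N preload: the stone pulls it down 14 to 29 mm; damped, it stops bouncing within about 2 s.
- timber_top (a point): Centre of the top face of the loose timber block on which the stone starts and must end, made of two glued battens: 140 mm along its own x, 160 mm along its own y, 80 mm high, 0.9 kg, lying flat on the bench; this point is 80 mm above the bench. z is up.
- wrench: Bystander: combination wrench 200 mm long lying flat, origin at its middle on the bench.
- grinder: Bystander: steel pneumatic die grinder with a mounted grinding point, about 240 mm long, 36 mm thick, lying; origin near its middle on the bench.
- rasp: Bystander: flat rasp with wooden handle, 310 mm long, 25 mm thick, lying; origin near its middle on the bench.
- mallet: Bystander: carver's round mallet standing on its head, 100 mm thick, 213 mm high; origin under it on the bench.
- chisel: Bystander: flat stone chisel 240 mm long, 17 mm thick, lying; origin near its middle on the bench.
- drum: Bystander: plain round white stone drum without bail, 90 mm in diameter, 66 mm high; origin under it on the bench.
- carving: Bystander: half-carved white stone block, about 85 x 70 x 75 mm; origin under it on the bench.
Things that resemble listed ones, but are neither listed nor needed, are in the scene too. Leave any orange look-alike of the part that bears stone_center alone.

How it is judged:
On the way, in this order (a step that is already met when the one before it is completed fails the run):
1. the bail lies in the hook and the spring carries part of the weight while the stone is still held (distance between bail_crown and hook_seat below 0.014 m and value of joint scale_hook above 0.006 m and contact force between the fingers and stone above 0.5 N), for 0.05 s.
2. the stone hangs free from the hook, let go and still, for one second (distance between bail_crown and hook_seat below 0.014 m and value of joint scale_hook above 0.006 m and velocity of joint scale_hook between -0.01 and 0.01 m/s and linear speed of stone below 0.03 m/s and contact force between each of the arm, the fingers and stone below 0.05 N), for 1 s.
3. the stone is down on the timber block while still held (contact force between stone and timber above 0.3 N and contact force between the fingers and stone above 0.5 N and angle between stone_center's own z axis and vertical below 0.25 rad), for 0.05 s.
At the end, for the whole second after the job is handed in: The stone stands upright (within 0.1 rad) and at rest on top of the timber block, wholly on it (its centre within 42 mm of the block's centre along the block's 140 mm and within 52 mm along its 160 mm), the block flat on the bench, and the hook is empty and back up (within 4 mm) (x of stone_center in the frame of timber_top between -0.042 and 0.042 m and y of stone_center in the frame of timber_top between -0.052 and 0.052 m and z of stone_center in the frame of timber_top between 0.021 and 0.031 m and angle between stone_center's own z axis and vertical below 0.1 rad and linear speed of stone below 0.02 m/s and height (world z) of timber_top below 0.085 m and angle between timber_top's own z axis and vertical below 0.06 rad and value of joint scale_hook below 0.004 m); the robot touches nothing.
It fails at once if the hook is pulled down to its stop (value of joint scale_hook above 0.056 m).
It fails at once if a bystander is moved by more than 30 mm (distance of any of wrench, grinder, rasp, mallet, chisel, drum, carving from where it was at the start of the episode above 0.03 m).
It also fails if it takes over 70 s, if anything falls off the work surface, if the arm or the gripper's body presses on something with over 40 N, if the wrist force passes 120 N, or if a joint passes its speed limit or range.

### The arm

A 6-joint arm with a two-finger parallel gripper is mounted at the origin on the work surface. World frame = base frame: x ahead of the robot, y to its left, z up, the work surface at z = 0. Lengths are in m, angles in rad, forces in N, time in s.
With the tool pointing down it reaches from about 0.425 to 1.125 m from the base axis. Payload 14.9 kg.
Tool frame: the origin (TCP) lies midway between the tips of the shut fingers; the grasp point (between the pads) lies 19 mm behind it; z points along the fingers, y is the line along which they close (so a half turn about z gives the same grasp; the last joint's range is limited). The gripper opens to 91 mm and grips with 3 to 60 N. Pads are 32 mm wide; open, the fingers measure 118 mm over their backs; the gripper's body (76 mm by 178 mm) begins 60 mm behind the grasp point.
Start: joints at [-1.366, 0.379, 1.734, -0, 1.028, -0.033], TCP at [0.165, -0.68, 0.214] pointing down, gripper open.
Joint ranges: [-2.77, 2.77], [-0.74, 2.19], [0, 2.66], [-1.06, 4.2], [0.31, 2.87], [-3.08, 3.08]. Speed limits (rad/s): [1.89, 1.89, 2.39, 3.14, 3.14, 3.14].

### API

Orientations are given as [roll, pitch, yaw] about the fixed x, y, z axes, in that order (R = Rz(yaw) Ry(pitch) Rx(roll)).
In Python, from workcell import manip, camera, hand_in gives the robot as it stands. The module is installed in compiled form; this text tells all that it offers.
- The arm moves only by the tool play_rows, never from a script. Its argument "moves" is a list that holds one entry, the list of rows, each a list of 5 numbers: the shift along the tool's x, y, z in m, then the turn about the tool's z in rad, then the opening, from 0 (shut) to 1 (fully open). A call has 1 to 8 rows; each row is the pose to reach, as a shift and turn from the pose commanded when the call began, along the tool's axes at that moment; what a row does not reach only later rows make up. A row lasts 1/10 s, in which the tool goes at most 50 mm and 8.59 degrees, less where a joint would pass 70% of its speed; a pose out of reach is approached as far as the arm can. A call with a gripper value outside its range is refused whole. The fingers move at their own pace and stop on an object; "squeeze" is the grip in N (left out, the last holds). Time passes only in rows, so rows that repeat a pose let the fingers close. It gives the time, the measured TCP pose, the force, the opening and the grip force at its end, in the units of the state.
- manip.sense(): the state, without advancing time (a new reading comes with each control period).
- camera(name): name is "side" or "top"; returns a dict with "pixels" (384x512x3 uint8, blue, green, red), "K" (3x3 intrinsics, pixels), "T" (4x4, takes a point from camera to world coordinates). Camera axes: x right, y down, z forward; pixel columns grow to the right and rows downward; lengths in m; the calibration is good to about 2 mm. A picture is of the moment at which its call begins. There is no depth.
- hand_in(): hands the job in; it is judged then, once.
The state is a dict: "clock": time; "qpos": joint angles; "dq": joint speeds; "joint_efforts": joint torques, N m; "tool_pos": TCP position; "tool_rot": TCP orientation; "force": force on the tool from outside, world axes, zero at the start; "moment": the same for the moment, N m; "grip_width": finger opening in m; "gripper_force": force on a finger pad.
Only numpy, scipy, OpenCV 4.12 (cv2) and the standard library are available. Lean on these libraries where they do the work, as an engineer would, in place of code of your own. Each camera call takes 0.05 s, during which the arm holds its last target. There are 200 camera calls.

## Working session

There is one attempt and no reset: what is moved stays moved. The work goes in short steps, Python scripts to look and compute and a tool call to move; the robot and the scene stay as the last step left them, time stands still between calls to the robot, and variables do not carry over. Pictures are saved under pics/ and viewed, at most 10 in all, crops included, and the job is handed in when it is done.

Besides the shell and the picture viewer there is one more tool, called after ">>>" as name(argument=value, ...), one argument or row to a line, values as JSON. play_rows: Moves the arm, as the interface text tells. Its arguments: {"type":"object","properties":{"moves":{"type":"array","items":{"type":"array","items":{"type":"array","items":{"type":"number"}}}},"squeeze":{"type":"number"}},"required":["moves"]}

```bash
mkdir -p pics
cat > h.py <<'E'
import numpy as np, cv2
from workcell import manip, camera, hand_in
def snap(n,fn,crop=None,s=1):
    c=camera(n); im=c["pixels"]
    if crop: x0,y0,x1,y1=crop; im=im[y0:y1,x0:x1]
    cv2.imwrite("pics/"+fn,cv2.resize(im,None,fx=s,fy=s,interpolation=cv2.INTER_CUBIC)); return c
def ray(c,u,v):
    d=c["T"][:3,:3]@np.linalg.inv(c["K"])@[u,v,1]; return c["T"][:3,3],d
def atz(c,u,v,z):
    o,d=ray(c,u,v); return o+d*(z-o[2])/d[2]
def tri(c1,p1,c2,p2):
    o1,d1=ray(c1,*p1);o2,d2=ray(c2,*p2)
    d1/=np.linalg.norm(d1);d2/=np.linalg.norm(d2)
    s=np.linalg.lstsq(np.c_[d1,-d2],o2-o1,rcond=None)[0]
    a=o1+s[0]*d1;b=o2+s[1]*d2
    return (a+b)/2,np.linalg.norm(a-b)
def proj(c,p):
    T=np.linalg.inv(c["T"]);q=c["K"]@(T[:3,:3]@p+T[:3,3]);return q[:2]/q[2]
E
python3 - <<'E'
from h import *
a=snap("top","top0.png",None,1.5);b=snap("side","side0.png",None,1.5)
np.set_printoptions(precision=4,suppress=True)
for c in(a,b):print(c["K"],c["T"])
print(manip.sense())
E
```

```text
[[440.4788   0.     250.8108]
 [  0.     440.4788 185.618 ]
 [  0.       0.       1.    ]] [[ 0.02   -0.9927  0.1188  0.3446]
 [-0.9997 -0.0186  0.0135  0.0021]
 [-0.0112 -0.1191 -0.9928  1.5452]
 [ 0.      0.      0.      1.    ]]
[[363.5901   0.     257.392 ]
 [  0.     363.5901 194.6201]
 [  0.       0.       1.    ]] [[-0.8672 -0.2737  0.416   0.0129]
 [-0.4979  0.4681 -0.73    0.8636]
 [ 0.0051 -0.8402 -0.5422  0.8189]
 [ 0.      0.      0.      1.    ]]
{'clock': 0.1, 'qpos': array([-1.3663,  0.3793,  1.7347, -0.    ,  1.0285, -0.0333]), 'dq': array([ 0.0007, -0.0018, -0.0015,  0.0005, -0.0005,  0.0014]), 'joint_efforts': array([ -0.0001, -76.5031, -43.529 ,   0.0652,   0.0398,  -0.    ]), 'tool_pos': array([ 0.1648, -0.68  ,  0.2134]), 'tool_rot': array([-3.1407, -0.    ,  0.2378]), 'force': array([-1.1646,  0.3759,  0.2358]), 'moment': array([ 0.0063,  0.0528, -0.0108]), 'gripper_force': 0.0, 'grip_width': 0.09101546772800238}
```

View pics/top0.png

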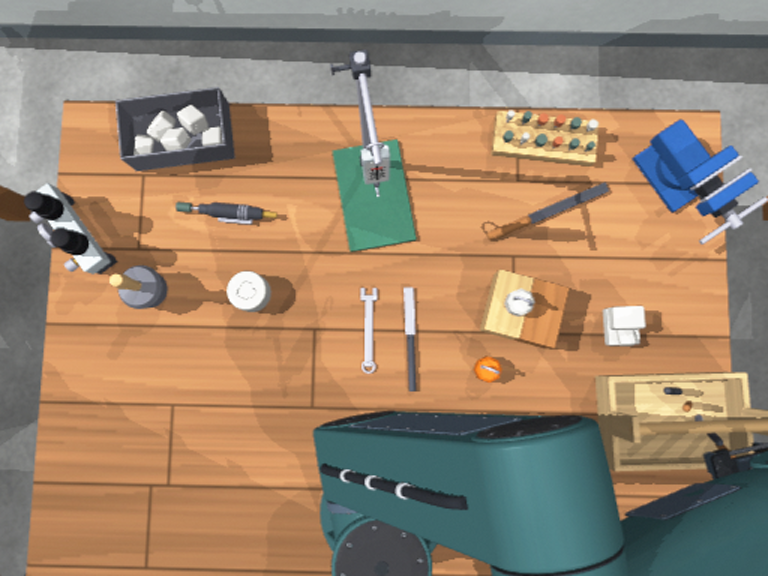

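View pics/side0.png

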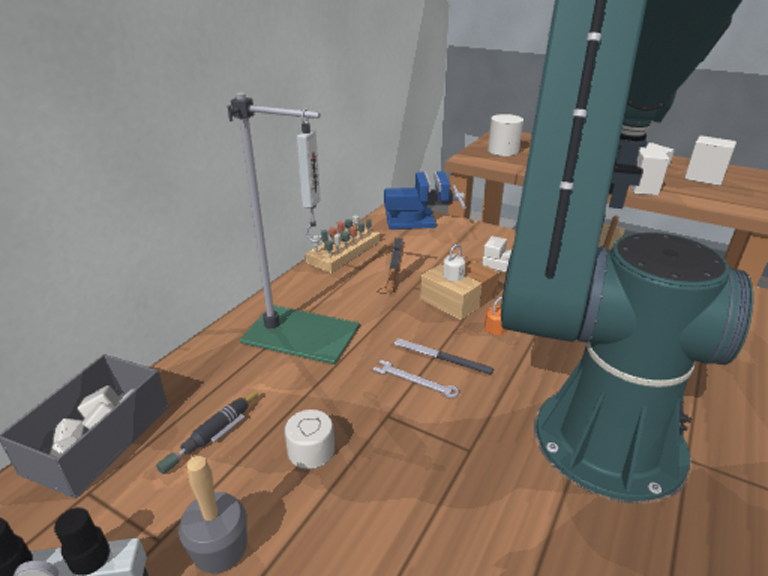

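The top view shows the stone at about (519,302), on the timber block, with the orange look-alike at (488,369). The hook is near (377,190) over the green base. The side view has the stone at (455,265) and the hook at (312,228). Enlarging these areas next.

Run:
```python
from h import *
a=cv2.imread("pics/top0.png");a=camera("top")["pixels"];b=camera("side")["pixels"]
def t(im,x,y,w,h): return cv2.resize(im[y:y+h,x:x+w],(400,300),interpolation=cv2.INTER_CUBIC)
o=np.vstack([np.hstack([t(a,312,170,80,60),t(a,212,85,80,60)]),np.hstack([t(b,272,150,80,60),t(b,176,120,60,45)])])
for x in range(0,800,50):
    for y in range(0,600,50): o[y,x]=(0,255,255)
cv2.imwrite("pics/comp.png",o)
```

```text
(no output)
```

View pics/comp.png

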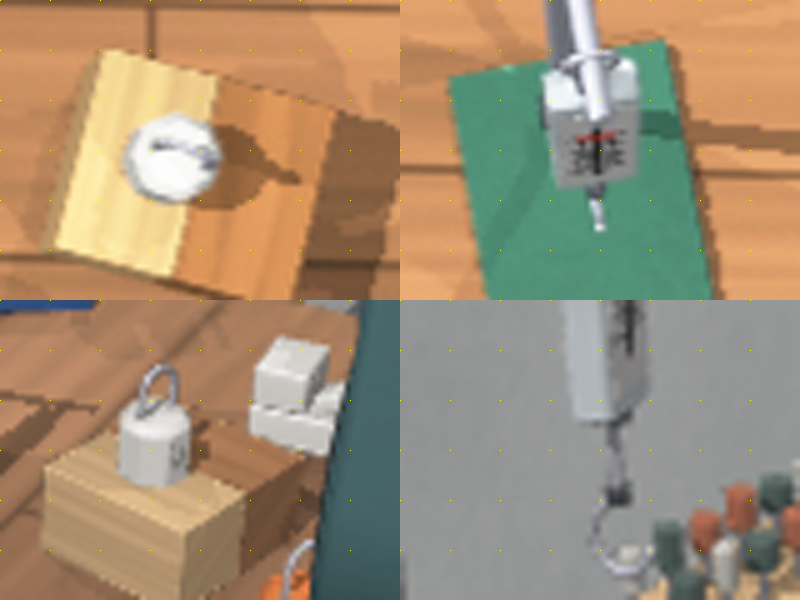

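The crops show the block's corners, the bail running left to right in the top view with its crown near tile (187,150), and the hook's bottom at tile (625,575) with its tip at (650,550).

Run:
```python
from h import *
np.set_printoptions(precision=4,suppress=True)
a=camera("top");b=camera("side")
T1=lambda x,y:(312+x/5-.4,170+y/5-.4)
T2=lambda x,y:(212+(x-400)/5-.4,85+y/5-.4)
S1=lambda x,y:(272+x/5-.4,150+(y-300)/5-.4)
S2=lambda x,y:(176+(x-400)*.15-.4,120+(y-300)*.15-.4)
print("block",[atz(a,*T1(*p),.08)[:2] for p in((103,50),(338,112),(55,245),(288,312))])
print("blockside",[atz(b,*S1(*p),.08)[:2] for p in((183,532),(45,465),(242,492),(305,458))])
print("stone top",atz(a,*T1(173,157),.128))
print("stone bottom side",atz(b,*S1(154,485),.08))
print("bail crown tri",tri(a,T1(187,153),b,S1(160,368)))
print("bail ends top",atz(a,*T1(155,143),.135),atz(a,*T1(215,163),.140))
print("bail legs side",atz(b,*S1(141,413),.132),atz(b,*S1(172,404),.132))
print("plate",[atz(a,u/1.5,v/1.5,.012)[:2] for u,v in((333,152),(400,140),(417,239),(349,250))])
print("hook tip tri",tri(a,T2(600,228),b,S2(650,550)))
print("tip",atz(a,*T2(600,228),.284),atz(b,*S2(650,550),.284))
print("bottom side",atz(b,*S2(625,573),.265),"rodjoin",atz(b,*S2(618,493),.31))
```

```text
block [array([ 0.5453, -0.2501]), array([ 0.5065, -0.4064]), array([ 0.4143, -0.2181]), array([ 0.3732, -0.3716])]
blockside [array([ 0.4114, -0.2187]), array([ 0.5442, -0.2535]), array([ 0.3944, -0.2942]), array([ 0.3702, -0.368 ])]
stone top [ 0.4701 -0.2867  0.128 ]
stone bottom side [ 0.4574 -0.2694  0.08  ]
bail crown tri (array([ 0.4682, -0.2868,  0.1717]), np.float64(0.0014421963238700085))
bail ends top [ 0.4782 -0.2738  0.135 ] [ 0.4657 -0.311   0.14  ]
bail legs side [ 0.4781 -0.2821  0.132 ] [ 0.4631 -0.3074  0.132 ]
plate [array([0.8309, 0.1325]), array([ 0.8632, -0.0274]), array([ 0.6233, -0.0712]), array([0.5942, 0.0882])]
hook tip tri (array([0.6592, 0.0202, 0.2828]), np.float64(0.000128246582667875))
tip [0.659  0.0202 0.284 ] [0.6577 0.022  0.284 ]
bottom side [0.6766 0.0186 0.265 ] rodjoin [0.6749 0.0216 0.31  ]
```

>>> play_rows(
  moves=[
    [[0,0.04,-0.03,0,1],[0,0.085,-0.05,0,1],[0,0.13,-0.07,0,1],[0,0.18,-0.08,0,1],[0,0.225,-0.09,0,1],[0,0.27,-0.1,0,1],[0,0.315,-0.1,0,1],[0,0.36,-0.1,0,1]],
  ],
)

```text
clock: 1.1
tool_pos: [0.2484, -1.0249, 0.3143]
tool_rot: [3.141, 0.0, 0.238]
force: [-0.3, -0.7, 0.6]
grip_width: 0.0911
gripper_force: 0.0
```

>>> play_rows(
  moves=[
    [[0,0.04,0,0,1],[0,0.08,0,0,1],[0,0.12,0,0,1],[0,0.16,0,0,1],[0,0.2,0,0,1],[0,0.2,0,0,1]],
  ],
)

```text
clock: 1.7
tool_pos: [0.2682, -1.1068, 0.292]
tool_rot: [3.108, -0.0, 0.238]
force: [0.0, 0.3, 1.2]
grip_width: 0.0913
gripper_force: 0.0
```

>>> play_rows(
  moves=[
    [[0,0,0,0,1]],
  ],
)

```text
clock: 1.8
tool_pos: [0.2683, -1.107, 0.2977]
tool_rot: [3.103, 0.0, 0.238]
force: [0.0, 0.2, 0.9]
grip_width: 0.0909
gripper_force: 0.0
```

```bash
python3 -c "
from h import *
s=manip.sense();print(s['qpos'],s['tool_pos'],s['tool_rot'],s['clock'])"
```

```text
[-1.35364662e+00  1.31793071e+00  9.87802602e-04  7.19463933e-04
  1.78411289e+00 -2.05002481e-02] [ 0.26829027 -1.10700297  0.29774879] [3.10302515e+00 9.36496232e-05 2.37814018e-01] 1.8
```

>>> play_rows(
  moves=[
    [[0,-0.04,0,0,1],[0,-0.08,0,0,1],[0,-0.08,0,0,1]],
  ],
)

```text
clock: 2.1
tool_pos: [0.2569, -1.061, 0.3006]
tool_rot: [3.099, 0.0, 0.238]
force: [-0.1, -2.0, 1.0]
grip_width: 0.0914
gripper_force: 0.0
```

The push past full reach shows that the arm makes up for an unreachable pose partly by tilting the tool, and that the tilt carries over into later calls. I need this, because pointing straight down the gripper body would hit the balance. First I measure the stone's yaw.

```bash
cat >> h.py <<'E'
def bailpts(x,y,yaw,zc):
    t=np.linspace(0,np.pi,15)
    P=[(0,17,20),(0,17,46)]+[(0,17*np.cos(a),46+17*np.sin(a)) for a in t]+[(0,-17,46),(0,-17,20)]
    c,s=np.cos(yaw),np.sin(yaw)
    return np.array([[x+c*p[0]/1e3-s*p[1]/1e3,y+s*p[0]/1e3+c*p[1]/1e3,zc+p[2]/1e3] for p in P])
def octpts(x,y,yaw,z,f=.027):
    a=yaw+np.pi/8+np.arange(9)*np.pi/4; r=f/np.cos(np.pi/8)
    return np.c_[x+r*np.cos(a),y+r*np.sin(a),0*a+z]
E
python3 - <<'E'
from h import *
a=camera("top");b=camera("side")
rows=[]
for c,(x,y,w,h) in((a,(326,180,40,40)),(b,(285,155,40,40))):
    R=[]
    for yaw in(None,-.25,-.4,-.55):
        s=5; im=cv2.resize(c["pixels"][y:y+h,x:x+w],None,fx=s,fy=s,interpolation=cv2.INTER_CUBIC)
        if yaw is not None:
            for P,col in((bailpts(.469,-.2875,yaw,.106),(0,0,255)),(octpts(.469,-.2875,yaw,.08),(255,0,0)),(octpts(.469,-.2875,yaw,.124),(0,160,0))):
                q=np.array([(proj(c,p)-[x,y]+.5)*s for p in P]); cv2.polylines(im,[q.round().astype(int)],False,col,1)
        R.append(im)
    rows.append(np.hstack(R))
cv2.imwrite("pics/yaw.png",np.vstack(rows))
# wall position
print([atz(a,u/1.5,v/1.5,0)[:2].round(3) for u,v in((400,108),(600,108),(400,40),(600,40))])
E
```

```text
[array([ 0.948, -0.026]), array([ 0.955, -0.51 ]), array([ 1.121, -0.024]), array([ 1.129, -0.514])]
```

View pics/yaw.png

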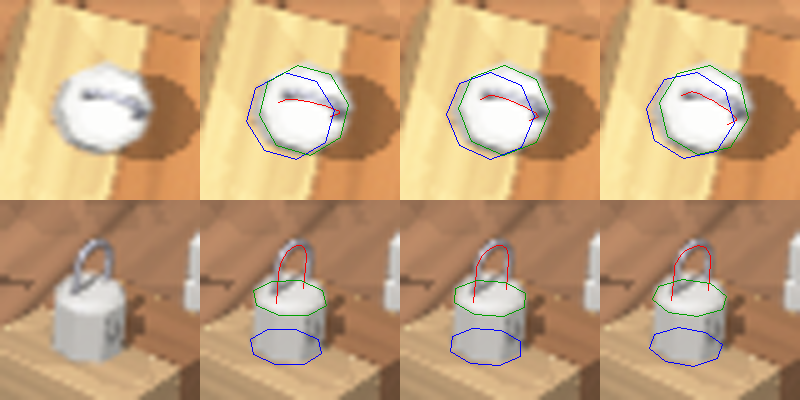

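The overlays agree best near yaw −0.33, with the stone centre at about (0.4685, −0.288). I'll carry the arm high to azimuth −0.33 and tilt the tool there.

>>> play_rows(
  moves=[
    [[0.0325,-0.029,-0.02,0,1],[0.065,-0.058,-0.04,0,1],[0.0975,-0.087,-0.06,0,1],[0.13,-0.116,-0.08,0,1],[0.1625,-0.145,-0.1,0,1],[0.195,-0.174,-0.12,0,1],[0.2275,-0.203,-0.14,0,1],[0.26,-0.232,-0.16,0,1]],
  ],
)

```text
clock: 3.0
tool_pos: [0.4552, -0.7684, 0.4533]
tool_rot: [3.1, -0.002, 0.238]
force: [0.7, -0.8, 0.9]
grip_width: 0.0911
gripper_force: 0.0
```

>>> play_rows(
  moves=[
    [[0.0325,-0.029,-0.02,0,1],[0.065,-0.058,-0.04,0,1],[0.0975,-0.087,-0.06,0,1],[0.13,-0.116,-0.08,0,1],[0.1625,-0.145,-0.1,0,1],[0.195,-0.174,-0.12,0,1],[0.2275,-0.203,-0.14,0,1],[0.26,-0.232,-0.16,0,1]],
  ],
)

```text
clock: 3.8
tool_pos: [0.6516, -0.4755, 0.6052]
tool_rot: [3.101, -0.005, 0.238]
force: [0.2, 0.2, -0.2]
grip_width: 0.0912
gripper_force: 0.0
```

>>> play_rows(
  moves=[
    [[0.0325,-0.029,-0.02,0.07,1],[0.065,-0.058,-0.04,0.14,1],[0.0975,-0.087,-0.06,0.21,1],[0.13,-0.116,-0.08,0.28,1],[0.1625,-0.145,-0.1,0.35,1],[0.195,-0.174,-0.12,0.42,1],[0.195,-0.174,-0.12,0.5,1],[0.195,-0.174,-0.12,0.57,1]],
  ],
)

```text
clock: 4.6
tool_pos: [0.7985, -0.2561, 0.7183]
tool_rot: [3.113, -0.027, -0.333]
force: [-0.0, -0.1, -0.0]
grip_width: 0.0909
gripper_force: 0.0
```

```bash
python3 -c "
from h import *
s=manip.sense();print(s['qpos'],s['tool_pos'],s['tool_rot'],s['clock'])"
```

```text
[-0.328929    0.47748025  0.72369692 -0.03064539  1.91327749  1.56473178] [ 0.79850905 -0.2561303   0.718305  ] [ 3.11284193 -0.02711124 -0.3331586 ] 4.6
```

>>> play_rows(
  moves=[
    [[0.05,0,0,0,1],[0.1,0,0,0,1],[0.15,0,0,0,1],[0.2,0,0,0,1],[0.25,0,0,0,1],[0.3,0,0,0,1],[0.35,0,0,0,1],[0.4,0,0,0,1]],
  ],
)

```text
clock: 5.4
tool_pos: [0.9515, -0.3135, 0.6494]
tool_rot: [3.113, -0.052, -0.331]
force: [-0.5, -0.8, 0.4]
grip_width: 0.091
gripper_force: 0.0
```

>>> play_rows(
  moves=[
    [[0.4,0,-0.4,0,1],[0.4,0,-0.4,0,1],[0.4,0,-0.4,0,1],[0.4,0,-0.4,0,1]],
  ],
)

```text
clock: 5.8
tool_pos: [0.9337, -0.3066, 0.6922]
tool_rot: [3.113, -0.081, -0.33]
force: [-0.4, 1.2, -0.1]
grip_width: 0.0912
gripper_force: 0.0
```

```bash
python3 -c "
from h import *
s=manip.sense();print(s['qpos'],s['tool_pos'],s['tool_rot'],s['clock'])"
```

```text
[-3.33253486e-01  9.45498092e-01  9.54147257e-04 -3.32166062e-02
  2.11349811e+00  1.55056933e+00] [ 0.93366143 -0.3066318   0.69217018] [ 3.11290011 -0.08131063 -0.33017696] 5.8
```

>>> play_rows(
  moves=[
    [[0.4,0,-0.3,0,1]],
  ],
)

```text
clock: 5.9
tool_pos: [0.9361, -0.3074, 0.6995]
tool_rot: [3.113, -0.108, -0.329]
force: [0.2, -0.0, -0.0]
grip_width: 0.0914
gripper_force: 0.0
```

>>> play_rows(
  moves=[
    [[0.4,0,-0.3,0,1]],
  ],
)

```text
clock: 6.0
tool_pos: [0.9382, -0.308, 0.7081]
tool_rot: [3.113, -0.135, -0.329]
force: [0.1, 0.1, 0.4]
grip_width: 0.0912
gripper_force: 0.0
```

>>> play_rows(
  moves=[
    [[0.4,0,-0.3,0,1]],
  ],
)

```text
clock: 6.1
tool_pos: [0.9392, -0.3082, 0.7179]
tool_rot: [3.113, -0.162, -0.328]
force: [-0.5, -0.2, 0.1]
grip_width: 0.0912
gripper_force: 0.0
```

>>> play_rows(
  moves=[
    [[3,0,-2,0,1],[3,0,-2,0,1],[3,0,-2,0,1],[3,0,-2,0,1],[3,0,-2,0,1],[3,0,-2,0,1],[3,0,-2,0,1],[3,0,-2,0,1]],
  ],
)

```text
clock: 6.9
tool_pos: [0.9223, -0.3024, 0.7539]
tool_rot: [3.113, -0.191, -0.327]
force: [0.3, 0.1, 0.1]
grip_width: 0.091
gripper_force: 0.0
```

>>> play_rows(
  moves=[
    [[0.4,0,-0.2,0,1]],
  ],
)

```text
clock: 7.0
tool_pos: [0.9276, -0.3042, 0.7579]
tool_rot: [3.113, -0.219, -0.326]
force: [-0.1, 0.0, 0.7]
grip_width: 0.0911
gripper_force: 0.0
```

>>> play_rows(
  moves=[
    [[0.4,0,-0.2,0,1]],
  ],
)

```text
clock: 7.1
tool_pos: [0.9327, -0.3059, 0.7624]
tool_rot: [3.113, -0.248, -0.325]
force: [0.5, 0.4, -0.9]
grip_width: 0.0915
gripper_force: 0.0
```

>>> play_rows(
  moves=[
    [[0.4,0,-0.2,0,1]],
  ],
)

```text
clock: 7.2
tool_pos: [0.9366, -0.3072, 0.7683]
tool_rot: [3.113, -0.275, -0.324]
force: [0.5, 0.7, -0.7]
grip_width: 0.091
gripper_force: 0.0
```

>>> play_rows(
  moves=[
    [[0.4,0,0,0,1]],
  ],
)

```text
clock: 7.3
tool_pos: [0.9507, -0.3123, 0.7613]
tool_rot: [3.112, -0.306, -0.324]
force: [0.0, 0.2, 0.1]
grip_width: 0.091
gripper_force: 0.0
```

>>> play_rows(
  moves=[
    [[0.4,0,0,0,1]],
  ],
)

```text
clock: 7.4
tool_pos: [0.9665, -0.3183, 0.7491]
tool_rot: [3.112, -0.33, -0.323]
force: [1.0, -0.6, -1.3]
grip_width: 0.0912
gripper_force: 0.0
```

>>> play_rows(
  moves=[
    [[0.4,0,0,0,1]],
  ],
)

```text
clock: 7.5
tool_pos: [0.9804, -0.3234, 0.7402]
tool_rot: [3.112, -0.356, -0.322]
force: [0.2, -0.4, -0.6]
grip_width: 0.0914
gripper_force: 0.0
```

>>> play_rows(
  moves=[
    [[0.4,0,0,0,1]],
  ],
)

```text
clock: 7.6
tool_pos: [0.9931, -0.3281, 0.7337]
tool_rot: [3.112, -0.384, -0.321]
force: [0.1, 0.1, -0.5]
grip_width: 0.0911
gripper_force: 0.0
```

>>> play_rows(
  moves=[
    [[0.4,0,0,0,1]],
  ],
)

```text
clock: 7.7
tool_pos: [1.0049, -0.3323, 0.7288]
tool_rot: [3.111, -0.412, -0.32]
force: [0.1, 0.3, 0.6]
grip_width: 0.0911
gripper_force: 0.0
```

>>> play_rows(
  moves=[
    [[0.4,0,-0.1,0,1]],
  ],
)

```text
clock: 7.8
tool_pos: [1.0103, -0.3342, 0.7327]
tool_rot: [3.111, -0.439, -0.319]
force: [-0.6, 0.5, -1.1]
grip_width: 0.0913
gripper_force: 0.0
```

>>> play_rows(
  moves=[
    [[0.4,0,-0.1,0,1]],
  ],
)

```text
clock: 7.9
tool_pos: [1.0134, -0.335, 0.7432]
tool_rot: [3.111, -0.471, -0.318]
force: [0.9, -0.5, 0.9]
grip_width: 0.0911
gripper_force: 0.0
```

>>> play_rows(
  moves=[
    [[0.4,0,-0.1,0,1]],
  ],
)

```text
clock: 8.0
tool_pos: [1.0163, -0.3358, 0.7533]
tool_rot: [3.11, -0.502, -0.317]
force: [-0.0, 0.3, 1.4]
grip_width: 0.0912
gripper_force: 0.0
```

>>> play_rows(
  moves=[
    [[0.4,0,-0.1,0,1]],
  ],
)

```text
clock: 8.1
tool_pos: [1.019, -0.3366, 0.7628]
tool_rot: [3.11, -0.531, -0.316]
force: [-0.3, -0.5, 1.0]
grip_width: 0.0914
gripper_force: 0.0
```

>>> play_rows(
  moves=[
    [[0.4,0,-0.1,0,1]],
  ],
)

```text
clock: 8.2
tool_pos: [1.0213, -0.3371, 0.7727]
tool_rot: [3.109, -0.56, -0.315]
force: [-0.8, -0.6, 1.1]
grip_width: 0.0911
gripper_force: 0.0
```

>>> play_rows(
  moves=[
    [[0.4,0,-0.1,0,1]],
  ],
)

```text
clock: 8.3
tool_pos: [1.0228, -0.3374, 0.7835]
tool_rot: [3.109, -0.589, -0.314]
force: [-0.5, 0.0, -0.4]
grip_width: 0.0914
gripper_force: 0.0
```

>>> play_rows(
  moves=[
    [[0.4,0,-0.1,0,1]],
  ],
)

```text
clock: 8.4
tool_pos: [1.0237, -0.3374, 0.7953]
tool_rot: [3.108, -0.617, -0.313]
force: [-0.3, -0.3, -0.6]
grip_width: 0.0913
gripper_force: 0.0
```

>>> play_rows(
  moves=[
    [[0.4,0,-0.1,0,1]],
  ],
)

```text
clock: 8.5
tool_pos: [1.0238, -0.3371, 0.808]
tool_rot: [3.107, -0.646, -0.311]
force: [-0.1, -0.6, -0.7]
grip_width: 0.091
gripper_force: 0.0
```

>>> play_rows(
  moves=[
    [[0.4,0,-0.1,0,1]],
  ],
)

```text
clock: 8.6
tool_pos: [1.0232, -0.3366, 0.8216]
tool_rot: [3.107, -0.675, -0.31]
force: [0.3, -0.9, 0.3]
grip_width: 0.091
gripper_force: 0.0
```

>>> play_rows(
  moves=[
    [[0.4,0,-0.1,0,1]],
  ],
)

```text
clock: 8.7
tool_pos: [1.0219, -0.3358, 0.8359]
tool_rot: [3.106, -0.703, -0.309]
force: [-0.7, 0.3, 0.4]
grip_width: 0.0909
gripper_force: 0.0
```

>>> play_rows(
  moves=[
    [[0.4,0,-0.1,0,1]],
  ],
)

```text
clock: 8.8
tool_pos: [1.0199, -0.3347, 0.8508]
tool_rot: [3.105, -0.732, -0.307]
force: [0.1, 1.2, -0.5]
grip_width: 0.0915
gripper_force: 0.0
```

>>> play_rows(
  moves=[
    [[0.4,0,-0.1,0,1]],
  ],
)

```text
clock: 8.9
tool_pos: [1.0171, -0.3334, 0.8664]
tool_rot: [3.104, -0.76, -0.306]
force: [0.7, -0.2, -0.2]
grip_width: 0.0913
gripper_force: 0.0
```

>>> play_rows(
  moves=[
    [[0.4,0,-0.1,0,1]],
  ],
)

```text
clock: 9.0
tool_pos: [1.0138, -0.3318, 0.8824]
tool_rot: [3.103, -0.789, -0.305]
force: [0.1, 1.0, -0.1]
grip_width: 0.0912
gripper_force: 0.0
```

>>> play_rows(
  moves=[
    [[0.4,0,-0.1,0,1]],
  ],
)

```text
clock: 9.1
tool_pos: [1.0097, -0.3299, 0.899]
tool_rot: [3.102, -0.817, -0.303]
force: [-0.3, 0.4, 0.9]
grip_width: 0.0914
gripper_force: 0.0
```

```bash
python3 -c "
from h import *
s=manip.sense();print(s['qpos'],s['tool_pos'],s['tool_rot'],s['clock'])"
```

```text
[-0.33333062  0.81062638  0.00192321 -0.01761032  1.51185915  1.55102413] [ 1.00967927 -0.3299445   0.8989616 ] [ 3.10185719 -0.81659671 -0.30294078] 9.1
```

```bash
cat >> h.py <<'E'
Q=[((.3793,1.7347,1.0285),(.1648,-.68,.2134)),((1.3179,.001,1.7841),(.26829,-1.107,.29775)),((.47748,.7237,1.91328),(.7985,-.25613,.7183)),((.9455,.00095,2.1135),(.93366,-.30663,.69217)),((.81063,.00192,1.51186),(1.00968,-.32994,.89896))]
def fk(k,q):
    a,zs,L1,L2,e,Lt=k;b=q[0]+q[1];s=b+q[2]
    return np.array([a+L1*np.sin(q[0])+L2*np.sin(b)+e*np.cos(b)+Lt*np.sin(s),zs+L1*np.cos(q[0])+L2*np.cos(b)-e*np.sin(b)+Lt*np.cos(s)])
def kin():
    from scipy.optimize import least_squares
    return least_squares(lambda k:np.concatenate([fk(k,q)-[np.hypot(*p[:2]),p[2]] for q,p in Q]),[0,.4,.6,.6,0,.3])
def ik(k,r,z,beta):
    from scipy.optimize import least_squares
    lo=[-.74,0,.31];hi=[2.19,2.66,2.87]
    return min((least_squares(lambda q:[*(fk(k,q)-[r,z]),q.sum()-np.pi+beta],g,bounds=(lo,hi)) for g in([.4,1.7,1.],[0,2.3,.5],[-.3,2.5,.5])),key=lambda s:s.cost)
E
python3 - <<'E'
from h import *
np.set_printoptions(precision=3,suppress=True)
s=kin();k=s.x;print(k,s.cost)
for b in(.7,.8,.9,1.,1.1):
    for r,z in((.54,.10),(.54,.2),(.66,.2),(.62,.22)):
        o=ik(k,r,z,b);print(b,r,z,o.x,o.cost)
E
```

```text
[0.    0.318 0.551 0.604 0.041 0.269] 4.399573428098473e-09
0.7 0.54 0.1 [-0.201  2.407  0.31 ] 0.014234684699374242
0.7 0.54 0.2 [-0.215  2.383  0.31 ] 0.0032806262717993548
0.7 0.66 0.2 [0.054 2.127 0.31 ] 0.003987418287706647
0.7 0.62 0.22 [-0.043  2.213  0.31 ] 0.0026373844009033825
0.8 0.54 0.1 [-0.383  2.495  0.31 ] 0.022083196054444643
0.8 0.54 0.2 [-0.346  2.431  0.31 ] 0.0077791242411074804
0.8 0.66 0.2 [-0.034  2.145  0.31 ] 0.010432024664264345
0.8 0.62 0.22 [-0.142  2.237  0.31 ] 0.0077615387272650755
0.9 0.54 0.1 [-0.643  2.645  0.31 ] 0.029904848567083756
0.9 0.54 0.2 [-0.507  2.502  0.31 ] 0.013654278015978495
0.9 0.66 0.2 [-0.137  2.175  0.31 ] 0.019759574324920186
0.9 0.62 0.22 [-0.258  2.277  0.31 ] 0.015363578259739363
1.0 0.54 0.1 [-0.74  2.66  0.31] 0.0375406386281756
1.0 0.54 0.2 [-0.715  2.609  0.31 ] 0.020088596419190224
1.0 0.66 0.2 [-0.266  2.228  0.31 ] 0.031673057309183884
1.0 0.62 0.22 [-0.405  2.342  0.31 ] 0.025042546867484927
1.1 0.54 0.1 [-0.74   2.617  0.31 ] 0.04959804966588593
1.1 0.54 0.2 [-0.74   2.576  0.31 ] 0.028203316097186237
1.1 0.66 0.2 [-0.446  2.322  0.31 ] 0.04553108553033404
1.1 0.62 0.22 [-0.61   2.452  0.31 ] 0.03596898628195928
```

```bash
cat >> h.py <<'E'
from scipy.spatial.transform import Rotation as Ro
from scipy.optimize import least_squares
K=np.array([0.,.318,.551,.604,.041,.269]); K=kin().x
LO=np.array([-2.77,-.74,0,-1.06,.31,-3.08]);HI=np.array([2.77,2.19,2.66,4.2,2.87,3.08])
def FK(q,s4=1):
    a,zs,L1,L2,e,Lt=K;b=q[1]+q[2]
    w=Ro.from_euler("z",q[0]).apply([a+L1*np.sin(q[1])+L2*np.sin(b)+e*np.cos(b),0,zs+L1*np.cos(q[1])+L2*np.cos(b)-e*np.sin(b)])
    R=Ro.from_euler("ZYZYZ",[q[0],b,s4*q[3],q[4],q[5]+np.pi/2])
    return w+R.apply([0,0,Lt]),R
def IK(p,R,q0,wr=.3):
    f=lambda q:np.r_[FK(q)[0]-p,wr*(FK(q)[1].inv()*R).as_rotvec()]
    return least_squares(f,np.clip(q0,LO+1e-3,HI-1e-3),bounds=(LO,HI))
def tool(head,beta,flip=0):  # z heads 'head', tilted beta from down, y horizontal
    z=np.array([np.sin(beta)*np.cos(head),np.sin(beta)*np.sin(head),-np.cos(beta)])
    x=np.array([np.cos(beta)*np.cos(head),np.cos(beta)*np.sin(head),np.sin(beta)])
    return Ro.from_matrix(np.c_[x,np.cross(z,x),z]) *Ro.from_euler("z",flip)
E
python3 - <<'E'
from h import *
np.set_printoptions(precision=3,suppress=True)
s=manip.sense()
for s4 in(1,-1):
    p,R=FK(s['qpos'],s4);print(p-s['tool_pos'],(R.inv()*Ro.from_euler("xyz",s['tool_rot'])).as_rotvec())
stone=np.array([.4685,-.288,.106]);hook=np.array([.676,.0215,.20])
for head in(-1.115,.455,1.24,-1.9):
  for beta in(.8,1.):
    for fl in(0,np.pi):
      R=tool(head,beta,fl)
      z=R.apply([0,0,1]);res=[]
      for P in(stone,stone+[0,0,.15],hook+[0,0,.02]):
        best=min((IK(P+.019*z,R,g) for g in([0,.4,1.7,0,1,0],[0,.4,1.7,1,.6,1.5],[0,.4,1.7,-.8,.6,-1],[0,.4,1.7,2.5,.6,-1.5],[-.5,.2,2,1.5,.8,-1.5])),key=lambda o:o.cost)
        res.append((best.x,round(best.cost,6)))
      print(head,beta,round(fl,1),*res)
E
```

```text
Traceback (most recent call last):
  File "h.py", line 45, in FK
    R=Ro.from_euler("ZYZYZ",[q[0],b,s4*q[3],q[4],q[5]+np.pi/2])
  File "scipy/spatial/transform/_rotation.pyx", line 1413, in scipy.spatial.transform._rotation.Rotation.from_euler
ValueError: Expected axis specification to be a non-empty string of upto 3 characters, got ZYZYZ
```

```bash
sed -i 's/R=Ro.from_euler("ZYZYZ",.*/R=Ro.from_euler("ZYZ",[q[0],b,s4*q[3]])*Ro.from_euler("YZ",[q[4],q[5]+np.pi\/2])/' h.py
cat > t.py <<'E'
from h import *
np.set_printoptions(precision=3,suppress=True)
s=manip.sense()
for s4 in(1,-1):
    p,R=FK(s['qpos'],s4);print(p-s['tool_pos'],(R.inv()*Ro.from_euler("xyz",s['tool_rot'])).as_rotvec())
stone=np.array([.4685,-.288,.106]);hook=np.array([.676,.0215,.20])
for head in(-1.115,.455,1.24,-1.9):
  for beta in(.8,1.):
    for fl in(0,np.pi):
      R=tool(head,beta,fl)
      z=R.apply([0,0,1]);res=[]
      for P in(stone,stone+[0,0,.15],hook+[0,0,.02]):
        best=min((IK(P+.019*z,R,g) for g in([0,.4,1.7,0,1,0],[0,.4,1.7,1,.6,1.5],[0,.4,1.7,-.8,.6,-1],[0,.4,1.7,2.5,.6,-1.5],[-.5,.2,2,1.5,.8,-1.5])),key=lambda o:o.cost)
        res.append((best.x,round(best.cost,6)))
      print(head,beta,round(fl,1),*res)
E
python3 t.py
```

```text
[-0.008 -0.022  0.   ] [ 0.  0. -0.]
[-0.004 -0.013  0.   ] [-0.035 -0.001 -0.002]
-1.115 0.8 0 (array([-0.354,  0.346,  2.384,  4.2  ,  0.558, -2.003]), np.float64(0.000283)) (array([-0.329, -0.032,  2.299, -1.06 ,  0.582, -3.08 ]), np.float64(0.000228)) (array([ 0.297,  0.379,  1.927, -1.014,  0.986, -2.642]), np.float64(0.0))
-1.115 0.8 3.1 (array([-0.369,  0.232,  2.26 , -1.06 ,  0.466,  0.117]), np.float64(0.003003)) (array([-0.335, -0.034,  2.3  , -1.06 ,  0.574,  0.046]), np.float64(0.000221)) (array([ 0.297,  0.379,  1.927, -1.014,  0.986,  0.499]), np.float64(0.0))
-1.115 1.0 0 (array([-0.265,  0.415,  2.385,  4.2  ,  0.802, -1.917]), np.float64(7e-06)) (array([-0.345,  0.061,  2.448,  4.2  ,  0.642, -2.126]), np.float64(0.001173)) (array([ 0.336,  0.421,  1.89 , -1.06 ,  1.119, -2.583]), np.float64(0.000704))
-1.115 1.0 3.1 (array([-0.265,  0.415,  2.385,  4.2  ,  0.802,  1.224]), np.float64(7e-06)) (array([-0.345,  0.061,  2.448,  4.2  ,  0.642,  1.016]), np.float64(0.001173)) (array([ 0.336,  0.421,  1.89 , -1.06 ,  1.119,  0.559]), np.float64(0.000704))
0.455 0.8 0 (arra
[... 2140 characters left out ...]
-0.221,  0.465,  2.105, -1.016,  0.996,  0.875]), np.float64(0.0)) (array([-0.221,  0.202,  2.084, -0.891,  1.16 ,  0.613]), np.float64(0.0)) (array([ 0.255,  0.564,  1.637, -0.645,  1.479,  0.828]), np.float64(0.0))
-1.9 1.0 0 (array([-0.165,  0.54 ,  2.061, -1.06 ,  1.17 , -2.18 ]), np.float64(0.000197)) (array([-0.164,  0.271,  2.089, -1.048,  1.28 , -2.382]), np.float64(0.0)) (array([ 0.288,  0.635,  1.603, -0.757,  1.619, -2.267]), np.float64(0.0))
-1.9 1.0 3.1 (array([-0.165,  0.54 ,  2.061, -1.06 ,  1.17 ,  0.961]), np.float64(0.000197)) (array([-0.164,  0.271,  2.089, -1.048,  1.28 ,  0.76 ]), np.float64(0.0)) (array([ 0.288,  0.635,  1.603, -0.757,  1.619,  0.875]), np.float64(0.0))
```

```bash
sed -i 's/np.cos(b),0,zs/np.cos(b),YO,zs/; s/^K=np.array.*/YO=.0225; K=kin().x/' h.py
cat > t2.py <<'E'
from h import *
np.set_printoptions(precision=3,suppress=True)
s=manip.sense();q=s['qpos'];p,R=FK(q);print(p-s['tool_pos'])
def step(q,p,R,wr=.65): 
    return IK(p,R,q,wr).x
# calibration check: one row
T=R.apply([.4,0,-.1]);T*=.05/np.linalg.norm(T)
q1=step(q,p+T,R);print("row",FK(q1)[1].as_euler("xyz"),FK(q1)[0])
# arc to azimuth
for az in np.arange(-.3,1.45,.15):
    f=min(1,(az+.3)/1.7)
    r=.9;z=.9-.45*f
    q=step(q,[r*np.cos(az),r*np.sin(az),z],R,.65);e=(FK(q)[1].inv()*R).magnitude()
    print(round(az,2),q,round(e,3))
u=np.array([np.cos(1.4),np.sin(1.4),0])
for i in range(6): 
    p=FK(q)[0]; q=step(q,p+.05*u,R)
print(q)
for i in range(34):
    p,R=FK(q); q=step(q,p+.05*np.array([u[0],u[1],.1])/1.005,R)
    z=FK(q)[1].apply([0,0,1]);
    if i%3==2:print(i,q,FK(q)[0],"beta",np.arccos(-z[2]).round(3),"head",np.arctan2(z[1],z[0]).round(3),"push",R.inv().apply([u[0],u[1],.1]))
E
python3 t2.py
```

```text
[-0.    -0.001  0.   ]
row [ 3.101 -0.842 -0.301] [ 1.004 -0.329  0.916]
-0.3 [-0.316  0.268  0.837 -0.032  1.22   1.573] 0.0
-0.15 [-0.125  0.247  0.933 -0.184  1.164  1.768] 0.0
0.0 [ 0.064  0.244  1.005 -0.334  1.143  1.974] 0.0
0.15 [ 0.249  0.257  1.057 -0.472  1.154  2.181] 0.0
0.3 [ 0.43   0.283  1.091 -0.59   1.191  2.378] 0.0
0.45 [ 0.604  0.32   1.109 -0.682  1.249  2.561] 0.0
0.6 [ 0.773  0.367  1.114 -0.749  1.32   2.728] 0.0
0.75 [ 0.936  0.422  1.105 -0.792  1.4    2.88 ] 0.0
0.9 [ 1.093  0.482  1.086 -0.814  1.484  3.02 ] 0.0
1.05 [ 1.23   0.567  0.998 -0.806  1.593  3.08 ] 0.035
1.2 [ 1.358  0.697  0.819 -0.8    1.737  3.08 ] 0.09
1.35 [ 1.501  0.926  0.478 -0.832  1.946  3.08 ] 0.111
[ 1.478  1.25   0.    -0.873  1.95   3.039]
2 [ 1.47   1.269  0.    -0.863  1.856  3.05 ] [0.283 1.07  0.44 ] beta 0.824 head -0.214 push [-0.017 -0.997 -0.125]
5 [ 1.462  1.286  0.    -0.856  1.76   3.059] [0.298 1.094 0.423] beta 0.836 head -0.108 push [-0.016 -1.004 -0.047]
8 [ 1.454  1.302  0.    -0.849  1.663  3.067] [0.311 1.119 0.408] beta 0.852 head -0.003 push [-0.016 -1.004  0.
[... 236 characters left out ...]

17 [ 1.427  1.346  0.    -0.833  1.373  3.08 ] [0.346 1.189 0.374] beta 0.928 head 0.293 push [-0.016 -0.967  0.272]
20 [ 1.418  1.359  0.    -0.827  1.279  3.08 ] [0.356 1.21  0.366] beta 0.96 head 0.382 push [-0.014 -0.943  0.348]
23 [ 1.408  1.371  0.    -0.822  1.187  3.08 ] [0.364 1.23  0.36 ] beta 0.995 head 0.465 push [-0.013 -0.913  0.421]
26 [ 1.4    1.383  0.    -0.817  1.097  3.08 ] [0.37  1.249 0.355] beta 1.032 head 0.543 push [-0.012 -0.878  0.489]
29 [ 1.391  1.394  0.    -0.812  1.011  3.08 ] [0.375 1.266 0.351] beta 1.069 head 0.614 push [-0.011 -0.84   0.552]
32 [ 1.383  1.405  0.    -0.808  0.929  3.08 ] [0.379 1.281 0.348] beta 1.108 head 0.68 push [-0.011 -0.799  0.61 ]
```

Run:
```python
from h import *
np.set_printoptions(precision=4,suppress=True)
s=manip.sense();R=FK(s['qpos'])[1]
d=np.array([-.76,1.28,-.40])/31
for t in(0,-.8,-1.6):print((R*Ro.from_euler("z",t)).inv().apply(d)*8)
```

```text
[-0.2709 -0.2511 -0.1477]
[-0.0086 -0.3693 -0.1477]
[ 0.2589 -0.2634 -0.1477]
```

>>> play_rows(
  moves=[
    [[-0.034,-0.031,-0.018,-0.1,1],[-0.068,-0.063,-0.037,-0.2,1],[-0.102,-0.094,-0.055,-0.3,1],[-0.135,-0.126,-0.074,-0.4,1],[-0.169,-0.157,-0.092,-0.5,1],[-0.203,-0.188,-0.111,-0.6,1],[-0.237,-0.22,-0.129,-0.7,1],[-0.271,-0.251,-0.148,-0.8,1]],
  ],
)

```text
clock: 9.9
tool_pos: [0.8518, -0.0648, 0.8167]
tool_rot: [2.471, -0.508, 0.664]
force: [0.4, 0.0, 1.8]
grip_width: 0.0913
gripper_force: 0.0
```

>>> play_rows(
  moves=[
    [[-0.001,-0.046,-0.018,-0.1,1],[-0.002,-0.092,-0.037,-0.2,1],[-0.003,-0.138,-0.055,-0.3,1],[-0.004,-0.185,-0.074,-0.4,1],[-0.005,-0.231,-0.092,-0.5,1],[-0.006,-0.277,-0.111,-0.6,1],[-0.008,-0.323,-0.129,-0.7,1],[-0.009,-0.369,-0.148,-0.8,1]],
  ],
)

```text
clock: 10.7
tool_pos: [0.6553, 0.265, 0.7143]
tool_rot: [2.326, 0.05, 1.262]
force: [0.1, 0.4, -0.3]
grip_width: 0.0912
gripper_force: 0.0
```

>>> play_rows(
  moves=[
    [[0.032,-0.033,-0.018,0,1],[0.065,-0.066,-0.037,0,1],[0.097,-0.099,-0.055,0,1],[0.129,-0.132,-0.074,0,1],[0.162,-0.165,-0.092,0,1],[0.194,-0.197,-0.111,0,1],[0.227,-0.23,-0.129,0,1],[0.259,-0.263,-0.148,0,1]],
  ],
)

```text
clock: 11.5
tool_pos: [0.4593, 0.5958, 0.6121]
tool_rot: [2.328, 0.047, 1.26]
force: [0.5, -0.2, 0.8]
grip_width: 0.0913
gripper_force: 0.0
```

>>> play_rows(
  moves=[
    [[0.032,-0.033,-0.018,0,1],[0.065,-0.066,-0.037,0,1],[0.097,-0.099,-0.055,0,1],[0.129,-0.132,-0.074,0,1],[0.162,-0.165,-0.092,0,1],[0.194,-0.197,-0.111,0,1],[0.227,-0.23,-0.129,0,1],[0.259,-0.263,-0.148,0,1]],
  ],
)

```text
clock: 12.3
tool_pos: [0.2634, 0.9262, 0.5101]
tool_rot: [2.328, 0.047, 1.259]
force: [0.5, -0.2, 0.4]
grip_width: 0.0911
gripper_force: 0.0
```

```bash
cat > t3.py <<'E'
from h import *
np.set_printoptions(precision=3,suppress=True)
s=manip.sense();q=s['qpos'];p,R=FK(q);print(s['clock'],q,p)
u=np.array([np.cos(1.4),np.sin(1.4),.1])
for i in range(34):
    p,R=FK(q);v=R.inv().apply(u)
    q=IK(p+.05*u/np.linalg.norm(u),R,q,.65).x
    z=FK(q)[1].apply([0,0,1]);
    if i%3==2:print(i,q,FK(q)[0],"beta",np.arccos(-z[2]).round(3),"head",np.arctan2(z[1],z[0]).round(3),"push",v)
E
python3 t3.py
```

```text
12.3 [ 1.467  0.792  0.728 -0.806  1.789  1.643] [0.264 0.926 0.51 ]
2 [ 1.459  1.204  0.    -0.884  1.965  1.391] [0.286 1.028 0.509] beta 0.817 head -0.317 push [ 0.985  0.01  -0.199]
5 [ 1.454  1.228  0.    -0.873  1.869  1.408] [0.3   1.055 0.485] beta 0.826 head -0.213 push [ 0.997  0.012 -0.124]
8 [ 1.448  1.25   0.    -0.864  1.773  1.422] [0.313 1.082 0.464] beta 0.84 head -0.109 push [ 1.004  0.013 -0.047]
11 [ 1.442  1.27   0.    -0.857  1.675  1.434] [0.325 1.108 0.445] beta 0.859 head -0.006 push [1.004 0.013 0.032]
14 [ 1.435  1.29   0.    -0.851  1.577  1.445] [0.337 1.133 0.428] beta 0.882 head 0.095 push [0.999 0.012 0.112]
17 [ 1.427  1.308  0.    -0.846  1.48   1.453] [0.347 1.158 0.414] beta 0.91 head 0.192 push [0.986 0.011 0.192]
20 [ 1.42   1.324  0.    -0.842  1.383  1.461] [0.356 1.182 0.401] beta 0.941 head 0.284 push [0.968 0.01  0.27 ]
23 [ 1.412  1.34   0.    -0.838  1.288  1.467] [0.365 1.204 0.391] beta 0.975 head 0.371 push [0.943 0.008 0.346]
26 [ 1.404  1.355  0.    -0.835  1.195  1.472] [0.372 1.225 0.382] beta 1.011 head 0.453 push [0.914 0.006 0.419]
29 [ 1.396  1.369  0.    -0.832  1.104  1.476] [0.377 1.244 0.374] beta 1.048 head 0.53 push [0.879 0.004 0.487]
32 [ 1.388  1.382  0.    -0.829  1.017  1.479] [0.382 1.262 0.369] beta 1.086 head 0.6 push [0.841 0.003 0.55 ]
```

>>> play_rows(
  moves=[
    [[0.4,0,-0.08,0,1],[0.4,0,-0.08,0,1],[0.4,0,-0.08,0,1]],
  ],
)

```text
clock: 12.6
tool_pos: [0.2785, 1.0061, 0.5202]
tool_rot: [2.324, 0.045, 1.264]
force: [-0.2, -0.2, 0.3]
grip_width: 0.091
gripper_force: 0.0
```

>>> play_rows(
  moves=[
    [[0.4,0,-0.06,0,1]],
  ],
)

```text
clock: 12.7
tool_pos: [0.2841, 1.0217, 0.5165]
tool_rot: [2.323, 0.033, 1.275]
force: [-0.8, 1.1, -0.1]
grip_width: 0.0911
gripper_force: 0.0
```

>>> play_rows(
  moves=[
    [[0.4,0,-0.05,0,1]],
  ],
)

```text
clock: 12.8
tool_pos: [0.2912, 1.0333, 0.5028]
tool_rot: [2.318, 0.021, 1.294]
force: [-0.6, -2.8, 19.1]
grip_width: 0.0913
gripper_force: 0.0
```

>>> play_rows(
  moves=[
    [[0.4,0,-0.04,0,1]],
  ],
)

```text
clock: 12.9
tool_pos: [0.2979, 1.0442, 0.4866]
tool_rot: [2.315, 0.009, 1.314]
force: [-0.4, -0.2, -1.1]
grip_width: 0.0908
gripper_force: 0.0
```

>>> play_rows(
  moves=[
    [[0.4,0,-0.03,0,1]],
  ],
)

```text
clock: 13.0
tool_pos: [0.3043, 1.0539, 0.482]
tool_rot: [2.312, -0.017, 1.334]
force: [0.2, -0.6, -0.8]
grip_width: 0.0912
gripper_force: 0.0
```

>>> play_rows(
  moves=[
    [[0.4,0,-0.02,0,1]],
  ],
)

```text
clock: 13.1
tool_pos: [0.3103, 1.0636, 0.4748]
tool_rot: [2.308, -0.039, 1.355]
force: [0.1, 0.1, 0.6]
grip_width: 0.0911
gripper_force: 0.0
```

>>> play_rows(
  moves=[
    [[0.4,0,-0.01,0,1]],
  ],
)

```text
clock: 13.2
tool_pos: [0.316, 1.0734, 0.4662]
tool_rot: [2.304, -0.058, 1.376]
force: [-0.5, -0.5, -0.2]
grip_width: 0.091
gripper_force: 0.0
```

>>> play_rows(
  moves=[
    [[0.4,0,0,0,1]],
  ],
)

```text
clock: 13.3
tool_pos: [0.3215, 1.0831, 0.4576]
tool_rot: [2.299, -0.077, 1.397]
force: [0.2, 0.7, 0.0]
grip_width: 0.0914
gripper_force: 0.0
```

>>> play_rows(
  moves=[
    [[0.4,0,0.01,0,1]],
  ],
)

```text
clock: 13.4
tool_pos: [0.3268, 1.0927, 0.4495]
tool_rot: [2.294, -0.095, 1.418]
force: [0.3, -0.2, -0.3]
grip_width: 0.0912
gripper_force: 0.0
```

>>> play_rows(
  moves=[
    [[0.4,0,0.02,0,1]],
  ],
)

```text
clock: 13.5
tool_pos: [0.3317, 1.1023, 0.4419]
tool_rot: [2.289, -0.114, 1.44]
force: [0.8, 0.1, -0.6]
grip_width: 0.0912
gripper_force: 0.0
```

>>> play_rows(
  moves=[
    [[0.4,0,0.03,0,1]],
  ],
)

```text
clock: 13.6
tool_pos: [0.3364, 1.1117, 0.4347]
tool_rot: [2.284, -0.133, 1.461]
force: [0.2, 0.1, 0.3]
grip_width: 0.0913
gripper_force: 0.0
```

>>> play_rows(
  moves=[
    [[0.4,0,0.04,0,1]],
  ],
)

```text
clock: 13.7
tool_pos: [0.3409, 1.121, 0.4279]
tool_rot: [2.278, -0.152, 1.484]
force: [0.7, -0.3, 0.5]
grip_width: 0.0907
gripper_force: 0.0
```

>>> play_rows(
  moves=[
    [[0.4,0,0.05,0,1]],
  ],
)

```text
clock: 13.8
tool_pos: [0.345, 1.1302, 0.4216]
tool_rot: [2.272, -0.171, 1.506]
force: [0.1, 1.1, -0.6]
grip_width: 0.0911
gripper_force: 0.0
```

>>> play_rows(
  moves=[
    [[0.4,0,0.06,0,1]],
  ],
)

```text
clock: 13.9
tool_pos: [0.3489, 1.1392, 0.4156]
tool_rot: [2.265, -0.189, 1.529]
force: [-0.4, -0.6, -0.2]
grip_width: 0.091
gripper_force: 0.0
```

>>> play_rows(
  moves=[
    [[0.4,0,0.07,0,1]],
  ],
)

```text
clock: 14.0
tool_pos: [0.3524, 1.1482, 0.4101]
tool_rot: [2.258, -0.208, 1.551]
force: [-0.4, 0.1, -0.2]
grip_width: 0.0911
gripper_force: 0.0
```

>>> play_rows(
  moves=[
    [[0.4,0,0.08,0,1]],
  ],
)

```text
clock: 14.1
tool_pos: [0.3557, 1.157, 0.4051]
tool_rot: [2.251, -0.226, 1.574]
force: [-0.1, -0.9, -0.5]
grip_width: 0.0913
gripper_force: 0.0
```

>>> play_rows(
  moves=[
    [[0.4,0,0.09,0,1]],
  ],
)

```text
clock: 14.2
tool_pos: [0.3587, 1.1656, 0.4005]
tool_rot: [2.243, -0.244, 1.598]
force: [0.7, -0.3, -0.2]
grip_width: 0.0914
gripper_force: 0.0
```

>>> play_rows(
  moves=[
    [[0.4,0,0.1,0,1]],
  ],
)

```text
clock: 14.3
tool_pos: [0.3613, 1.1741, 0.3962]
tool_rot: [2.235, -0.262, 1.621]
force: [0.4, 0.1, 0.3]
grip_width: 0.0909
gripper_force: 0.0
```

>>> play_rows(
  moves=[
    [[0.4,0,0.11,0,1]],
  ],
)

```text
clock: 14.4
tool_pos: [0.3636, 1.1825, 0.3924]
tool_rot: [2.227, -0.28, 1.645]
force: [0.5, -1.1, 0.2]
grip_width: 0.0917
gripper_force: 0.0
```

>>> play_rows(
  moves=[
    [[0.4,0,0.12,0,1]],
  ],
)

```text
clock: 14.5
tool_pos: [0.3657, 1.1906, 0.389]
tool_rot: [2.218, -0.297, 1.669]
force: [-0.3, 0.2, 0.2]
grip_width: 0.0914
gripper_force: 0.0
```

>>> play_rows(
  moves=[
    [[0.4,0,0.13,0,1]],
  ],
)

```text
clock: 14.6
tool_pos: [0.3673, 1.1987, 0.386]
tool_rot: [2.209, -0.315, 1.693]
force: [0.2, -0.4, 0.7]
grip_width: 0.0913
gripper_force: 0.0
```

>>> play_rows(
  moves=[
    [[0.4,0,0.14,0,1]],
  ],
)

```text
clock: 14.7
tool_pos: [0.3687, 1.2065, 0.3833]
tool_rot: [2.2, -0.331, 1.717]
force: [0.1, 0.3, -0.8]
grip_width: 0.0909
gripper_force: 0.0
```

```bash
python3 t3.py
```

```text
14.7 [ 1.408  1.347  0.002 -0.841  1.271  1.468] [0.37  1.207 0.383]
2 [ 1.4    1.362  0.    -0.838  1.18   1.472] [0.376 1.227 0.375] beta 1.017 head 0.46 push [0.91  0.009 0.426]
5 [ 1.392  1.375  0.    -0.835  1.09   1.475] [0.381 1.246 0.369] beta 1.054 head 0.535 push [0.876 0.007 0.493]
8 [ 1.385  1.388  0.    -0.832  1.004  1.478] [0.385 1.264 0.364] beta 1.091 head 0.606 push [0.837 0.005 0.556]
11 [ 1.378  1.399  0.    -0.829  0.922  1.48 ] [0.388 1.279 0.36 ] beta 1.129 head 0.67 push [0.796 0.003 0.613]
14 [ 1.371  1.409  0.    -0.826  0.845  1.482] [0.389 1.293 0.357] beta 1.166 head 0.73 push [0.753 0.001 0.665]
17 [ 1.365  1.418  0.    -0.823  0.772  1.482] [0.39  1.306 0.356] beta 1.202 head 0.785 push [ 0.71  -0.     0.712]
20 [ 1.36   1.427  0.    -0.819  0.705  1.482] [0.389 1.317 0.355] beta 1.237 head 0.835 push [ 0.666 -0.002  0.753]
23 [ 1.355  1.434  0.    -0.816  0.642  1.48 ] [0.387 1.326 0.355] beta 1.269 head 0.881 push [ 0.623 -0.003  0.789]
26 [ 1.351  1.44   0.    -0.811  0.585  1.478] [0.385 1.334 0.356] beta 1.3 head 0.923 push [ 0.581 -0.004  0.82 ]
29 [ 1.348  1.445  0.    -0.807  0.532  1.475] [0.381 1.342 0.358] beta 1.329 head 0.961 push [ 0.541 -0.004  0.847]
32 [ 1.346  1.449  0.    -0.801  0.484  1.472] [0.378 1.348 0.36 ] beta 1.355 head 0.996 push [ 0.503 -0.005  0.87 ]
```

>>> play_rows(
  moves=[
    [[0.4,0,0.16,0,1]],
  ],
)

```text
clock: 14.8
tool_pos: [0.3704, 1.2142, 0.3807]
tool_rot: [2.19, -0.348, 1.741]
force: [0.3, -0.6, 0.0]
grip_width: 0.091
gripper_force: 0.0
```

>>> play_rows(
  moves=[
    [[0.4,0,0.18,0,1]],
  ],
)

```text
clock: 14.9
tool_pos: [0.3727, 1.2217, 0.3776]
tool_rot: [2.18, -0.364, 1.765]
force: [0.1, 0.3, 0.4]
grip_width: 0.091
gripper_force: 0.0
```

```bash
cat > t4.py <<'E'
from h import *
np.set_printoptions(precision=3,suppress=True)
s=manip.sense();q0=s['qpos'];p0,R0=FK(q0);z=R0.apply([0,0,1]);b=np.arccos(-z[2]);h=np.arctan2(z[1],z[0])
print(s['clock'],"beta",b,"head",h,p0,s['tool_pos'])
for fl in(0,np.pi):
    t=(R0.inv()*tool(h,b,fl)).as_rotvec();print("turn",t)
    R1=tool(h,b,fl);q=q0;pts=[p0,[.5,.9,.6],[.75,.4,.75],[.78,0,.75],[.6,-.35,.5],[.45,-.32,.3]]
    for i in range(len(pts)-1):
        a,c=np.array(pts[i]),np.array(pts[i+1])
        print("seg",(R0 if i==0 else R1).inv().apply(c-a),np.linalg.norm(c-a))
        for f in np.linspace(0,1,6)[1:]:
            R=R0*Ro.from_rotvec(t*f) if i==0 else R1
            q=IK(a+f*(c-a),R,q,.65).x;P,RR=FK(q)
            if f in(.4,.8,1.):print(q,"err",np.linalg.norm(P-a-f*(c-a)).round(4),(RR.inv()*R).magnitude().round(3))
E
python3 t4.py
```

```text
14.9 beta 1.0067016319203166 head 0.43811737194707134 [0.374 1.222 0.378] [0.373 1.222 0.378]
turn [ 0.    -0.     1.136]
seg [-0.239  0.305 -0.138] 0.4110968806320003Traceback (most recent call last):
  File "t4.py", line 14, in <module>
    if f in(.4,.8,1.):print(q,"err",np.linalg.norm(P-a-f*(c-a)).round(4),(RR.inv()*R).magnitude().round(3))
                                                                         ^^^^^^^^^^^^^^^^^^^^^^^^^^^^^^
AttributeError: 'float' object has no attribute 'round'
```

```bash
sed -i 's/(RR.inv()\*R).magnitude().round(3)/round((RR.inv()*R).magnitude(),3)/' t4.py && python3 t4.py
```

```text
14.9 beta 1.0067016319203166 head 0.43811737194707134 [0.374 1.222 0.378] [0.373 1.222 0.378]
turn [ 0.    -0.     1.136]
seg [-0.239  0.305 -0.138] 0.4110968806320003
[ 1.333  0.862  0.75  -0.91   0.988  2.094] err 0.0 0.0
[ 1.246  0.592  1.036 -0.884  0.91   2.496] err 0.0 0.0
[ 1.194  0.478  1.13  -0.848  0.883  2.66 ] err 0.0 0.0
seg [ 0.134  0.559 -0.068] 0.5787918451395113
[ 0.961  0.215  1.375 -0.681  0.735  2.411] err 0.0 0.0
[ 0.65   0.059  1.451 -0.295  0.657  1.921] err 0.0 0.0
[ 0.473  0.032  1.429 -0.047  0.674  1.626] err 0.0 0.0
seg [-0.076  0.375 -0.12 ] 0.4011234224026316
[ 0.213 -0.056  1.516  0.294  0.708  1.223] err 0.0 0.0
[-0.068 -0.067  1.527  0.589  0.83   0.858] err 0.0 0.0
[-0.205 -0.042  1.503  0.697  0.91   0.715] err 0.0 0.0
seg [-0.378  0.241 -0.13 ] 0.4662617290749907
[-0.481 -0.084  1.708  0.925  1.     0.338] err 0.0 0.0
[-0.758 -0.015  1.811  1.049  1.136  0.002] err 0.0 0.0
[-0.885  0.059  1.823  1.073  1.202 -0.144] err 0.0 0.0
seg [-0.235 -0.091  0.003] 0.25179356624028343
[-0.956  0.044  1.986  1.11   1.192 -0.318] err 0.0 0.0
[-1.04   0.063  2.1
[... 511 characters left out ...]
429 -0.047  0.674 -1.516] err 0.0 0.0
seg [ 0.076 -0.375 -0.12 ] 0.4011234224026316
[ 0.213 -0.056  1.516  0.294  0.708 -1.918] err 0.0 0.0
[-0.068 -0.067  1.527  0.589  0.83  -2.283] err 0.0 0.0
[-0.205 -0.042  1.503  0.697  0.91  -2.426] err 0.0 0.0
seg [ 0.378 -0.241 -0.13 ] 0.4662617290749907
[-0.481 -0.084  1.708  0.925  1.    -2.803] err 0.0 0.0
[-0.741 -0.023  1.792  1.02   1.134 -3.08 ] err 0.0138 0.024
[-0.826  0.03   1.758  0.984  1.191 -3.08 ] err 0.0498 0.087
seg [0.235 0.091 0.003] 0.25179356624028343
[-0.833 -0.045  1.899  0.957  1.149 -3.08 ] err 0.0896 0.151
[-0.833 -0.128  2.046  0.93   1.096 -3.08 ] err 0.131 0.21
[-0.83  -0.176  2.123  0.917  1.065 -3.08 ] err 0.1527 0.237
```

>>> play_rows(
  moves=[
    [[-0.029,0.037,-0.017,0.142,1],[-0.058,0.073,-0.033,0.284,1],[-0.086,0.11,-0.05,0.426,1],[-0.115,0.147,-0.067,0.568,1],[-0.144,0.183,-0.083,0.71,1],[-0.173,0.22,-0.1,0.852,1],[-0.201,0.256,-0.116,0.994,1],[-0.23,0.293,-0.133,1.136,1]],
  ],
)

```text
clock: 15.7
tool_pos: [0.4748, 0.9578, 0.56]
tool_rot: [2.958, -0.996, 0.655]
force: [1.1, 0.9, 0.8]
grip_width: 0.0913
gripper_force: 0.0
```

>>> play_rows(
  moves=[
    [[0.011,0.047,-0.006,0,1],[0.022,0.093,-0.011,0,1],[0.034,0.14,-0.017,0,1],[0.045,0.187,-0.023,0,1],[0.056,0.233,-0.028,0,1],[0.067,0.28,-0.034,0,1],[0.067,0.28,-0.034,0,1]],
  ],
)

```text
clock: 16.4
tool_pos: [0.6141, 0.7217, 0.6682]
tool_rot: [2.95, -1.0, 0.661]
force: [0.3, -0.2, 1.2]
grip_width: 0.0913
gripper_force: 0.0
```

>>> play_rows(
  moves=[
    [[0.011,0.047,-0.006,0,1],[0.022,0.093,-0.011,0,1],[0.034,0.14,-0.017,0,1],[0.045,0.187,-0.023,0,1],[0.056,0.233,-0.028,0,1],[0.067,0.28,-0.034,0,1],[0.067,0.28,-0.034,0,1]],
  ],
)

```text
clock: 17.1
tool_pos: [0.7503, 0.4887, 0.7702]
tool_rot: [2.946, -0.998, 0.665]
force: [-0.5, 0.3, 1.0]
grip_width: 0.091
gripper_force: 0.0
```

>>> play_rows(
  moves=[
    [[-0.01,0.047,-0.015,0,1],[-0.019,0.094,-0.03,0,1],[-0.028,0.141,-0.045,0,1],[-0.038,0.188,-0.06,0,1],[-0.048,0.234,-0.075,0,1],[-0.057,0.281,-0.09,0,1],[-0.066,0.328,-0.105,0,1],[-0.076,0.375,-0.12,0,1]],
  ],
)

```text
clock: 17.9
tool_pos: [0.8034, 0.0978, 0.8061]
tool_rot: [2.947, -0.994, 0.668]
force: [0.2, 0.5, -0.2]
grip_width: 0.0912
gripper_force: 0.0
```

Run:
```python
from h import *
np.set_printoptions(precision=4,suppress=True)
s=manip.sense();p,R=FK(s['qpos']);z=R.apply([0,0,1]);print(s['clock'],s['qpos'],s['tool_pos'],p,z,R.apply([0,1,0]))
for w in([.6,-.35,.5],[.45,-.32,.3],):print(R.inv().apply(np.array(w)-s['tool_pos']))
```

```text
17.9 [-0.0359 -0.0048  1.3729  0.5172  0.8903  0.8349] [0.8034 0.0978 0.8061] [0.8036 0.0971 0.8063] [ 0.7656  0.3571 -0.5351] [ 0.48   -0.8709  0.1056]
[-0.4949  0.2601 -0.1519]
[-0.7167  0.1408 -0.149 ]
```

Run:
```python
from h import *
np.set_printoptions(precision=4,suppress=True)
s=manip.sense();p,R=FK(s['qpos']);t=.125
R1=R*Ro.from_euler("z",t);print(R1.apply([0,1,0]),R1.apply([0,0,1]))
a=camera("top");print("orange",atz(a,488/1.5,369/1.5,.03),"carving",atz(a,625/1.5,327/1.5,.07))
q=s['qpos'];z=R1.apply([0,0,1]);g=np.array([.4812,-.2821,.0978])
pts=[s['tool_pos'],[.6,-.33,.5],g-.12*z,g]
for i in range(3):
    A,B=map(np.array,pts[i:i+2])
    print("from",A,"to",B,"shift",(R if i==0 else R1).inv().apply(B-A),np.linalg.norm(B-A))
    for f in(.25,.5,.75,1):
        q=IK(A+f*(B-A),R1,q,.65).x;print(q,np.linalg.norm(FK(q)[0]-A-f*(B-A)).round(4))
```

```text
[ 0.4228 -0.9062  0.0003] [ 0.7656  0.3571 -0.5351]
orange [ 0.3238 -0.235   0.03  ] carving [ 0.4229 -0.5323  0.07  ]
from [0.8034 0.0978 0.8061] to [ 0.6  -0.33  0.5 ] shift [-0.4882  0.2426 -0.1447] 0.564025502017562
[-0.2305 -0.0893  1.581   0.7283  0.9028  0.6672] 0.0
[-0.446  -0.1142  1.7301  0.907   0.976   0.3722] 0.0
[-0.6632 -0.0732  1.8212  1.0231  1.0794  0.1021] 0.0
[-0.8631  0.0321  1.851   1.0755  1.1812 -0.1338] 0.0
from [ 0.6  -0.33  0.5 ] to [ 0.3893 -0.325   0.162 ] shift [-0.3865 -0.0937  0.0214] 0.3983022410553849
[-0.935   0.0432  1.9952  1.1186  1.1696 -0.3164] 0.0
[-1.0163  0.0915  2.1149  1.1539  1.1617 -0.5139] 0.0
[-1.1075  0.1835  2.2061  1.179   1.1524 -0.7271] 0.0
[-1.2089  0.3221  2.2631  1.1913  1.1361 -0.9515] 0.0
from [ 0.3893 -0.325   0.162 ] to [ 0.4812 -0.2821  0.0978] shift [-0.   -0.    0.12] 0.12000000000000002
[-1.1537  0.3579  2.2616  1.2497  1.0976 -0.9766] 0.0
[-1.0985  0.3957  2.2565  1.3106  1.0627 -1.0034] 0.0
[-1.0437  0.4351  2.2477  1.3733  1.0314 -1.0312] 0.0
[-0.9896  0.4755  2.2354  1.4368  1.0038 -1.0593] 0.0
```

>>> play_rows(
  moves=[
    [[-0.041,0.02,-0.012,0.025,1],[-0.081,0.04,-0.024,0.05,1],[-0.122,0.06,-0.036,0.075,1],[-0.163,0.08,-0.048,0.1,1],[-0.203,0.1,-0.06,0.125,1],[-0.244,0.121,-0.072,0.125,1],[-0.244,0.121,-0.072,0.125,1]],
  ],
)

```text
clock: 18.65
tool_pos: [0.7005, -0.1173, 0.6479]
tool_rot: [-3.136, -1.002, 0.428]
force: [0.5, 1.1, -0.6]
grip_width: 0.0913
gripper_force: 0.0
```

>>> play_rows(
  moves=[
    [[-0.038,0.025,-0.012,0,1],[-0.076,0.05,-0.024,0,1],[-0.114,0.075,-0.036,0,1],[-0.152,0.1,-0.048,0,1],[-0.19,0.125,-0.06,0,1],[-0.227,0.151,-0.072,0,1],[-0.227,0.151,-0.072,0,1]],
  ],
)

```text
clock: 19.35
tool_pos: [0.5993, -0.3307, 0.4955]
tool_rot: [-3.133, -1.003, 0.427]
force: [0.2, 0.3, 0.2]
grip_width: 0.0913
gripper_force: 0.0
```

```bash
cat > go.py <<'E'
from h import *
import sys
np.set_printoptions(precision=4,suppress=True)
s=manip.sense();R=Ro.from_euler("xyz",s['tool_rot'])
print(s['clock'],s['tool_pos'],"y",R.apply([0,1,0]),"z",R.apply([0,0,1]),"q",s['qpos'])
w=np.array([float(v) for v in sys.argv[1:4]]);d=R.inv().apply(w-s['tool_pos']);print("shift",d,np.linalg.norm(d))
E
python3 go.py .3893 -.325 .162
```

```text
19.35 [ 0.5993 -0.3307  0.4955] y [ 0.42   -0.9075 -0.0044] z [ 0.764   0.3561 -0.538 ] q [-0.8651  0.0355  1.8538  1.0739  1.1792 -0.1337]
shift [-0.3827 -0.0919  0.021 ] 0.39417912467359223
```

>>> play_rows(
  moves=[
    [[-0.048,-0.0115,0.003,0,1],[-0.096,-0.023,0.005,0,1],[-0.144,-0.0345,0.008,0,1],[-0.192,-0.046,0.01,0,1],[-0.24,-0.058,0.013,0,1],[-0.288,-0.069,0.016,0,1],[-0.335,-0.08,0.018,0,1],[-0.383,-0.092,0.021,0,1]],
  ],
)

```text
clock: 20.15
tool_pos: [0.3919, -0.3241, 0.1642]
tool_rot: [3.138, -1.004, 0.441]
force: [0.8, -0.6, -0.1]
grip_width: 0.0909
gripper_force: 0.0
```

```bash
python3 go.py .4812 -.2821 .0978 && python3 -c "
from h import *
a=camera('top')['pixels'][150:260,270:410];b=camera('side')['pixels'][120:230,230:370]
f=lambda i:cv2.resize(i,(395,310),interpolation=cv2.INTER_CUBIC)
cv2.imwrite('pics/pre.png',np.hstack([f(a),f(b)]))"
```

```text
20.15 [ 0.3919 -0.3241  0.1642] y [ 0.4241 -0.9056  0.0018] z [ 0.7646  0.357  -0.5366] q [-1.2038  0.3174  2.2617  1.191   1.1345 -0.9457]
shift [-0.0031 -0.0002  0.1189] 0.1189273321771028
```

View pics/pre.png

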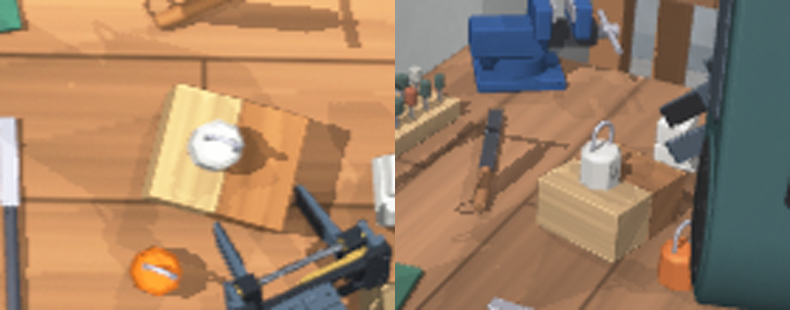

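The picture shows the open fingers at (222,225) and (300,190), pointing at the stone at (215,145), clear of the orange look-alike. I'll advance and close.

>>> play_rows(
  moves=[
    [[-0.001,0,0.03,0,1],[-0.002,0,0.06,0,1],[-0.003,0,0.09,0,1],[-0.003,0,0.119,0,1],[-0.003,0,0.119,0,1]],
  ],
)

```text
clock: 20.75
tool_pos: [0.4841, -0.2808, 0.0983]
tool_rot: [-3.141, -1.005, 0.439]
force: [-0.8, -0.1, -0.1]
grip_width: 0.0911
gripper_force: 0.0
```

```bash
python3 go.py .4812 -.2821 .0978; python3 -c "
from h import *
a=camera('top')['pixels'][165:235,300:390];b=camera('side')['pixels'][140:210,260:350]
f=lambda i:cv2.resize(i,(395,310),interpolation=cv2.INTER_CUBIC)
cv2.imwrite('pics/at.png',np.hstack([f(a),f(b)]))"
```

```text
20.75 [ 0.4841 -0.2808  0.0983] y [ 0.4259 -0.9048 -0.0003] z [ 0.7638  0.3598 -0.5359] q [-0.9842  0.4759  2.2316  1.4356  1.0027 -1.0543]
shift [-0.0022 -0.0001 -0.0024] 0.0032627114080137722
```

View pics/at.png

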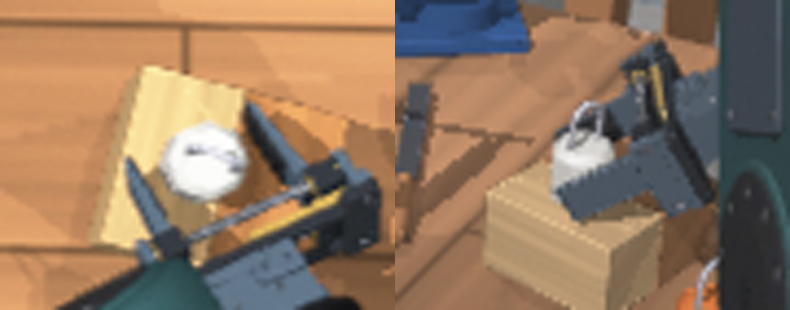

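The fingers straddle the stone evenly in both views, just above the block. Closing now.

>>> play_rows(
  moves=[
    [[0,0,0,0,0.4],[0,0,0,0,0.4],[0,0,0,0,0.4],[0,0,0,0,0.4],[0,0,0,0,0.4],[0,0,0,0,0.4],[0,0,0,0,0.4]],
  ],
  squeeze=25,
)

```text
clock: 21.55
tool_pos: [0.4815, -0.2831, 0.0989]
tool_rot: [3.14, -1.006, 0.437]
force: [-2.1, -4.0, 5.6]
grip_width: 0.0543
gripper_force: 25.0
```

>>> play_rows(
  moves=[
    [[0,0,0,0,0.4]],
  ],
)

```text
clock: 21.65
tool_pos: [0.4815, -0.283, 0.0988]
tool_rot: [3.14, -1.006, 0.437]
force: [-1.7, -3.9, 4.9]
grip_width: 0.0541
gripper_force: 25.0
```

>>> play_rows(
  moves=[
    [[0.012,0,-0.008,0,0.4],[0.035,0,-0.022,0,0.4],[0.07,0,-0.045,0,0.4],[0.106,0,-0.067,0,0.4],[0.106,0,-0.067,0,0.4],[0.106,0,-0.067,0,0.4]],
  ],
)

```text
clock: 22.25
tool_pos: [0.4812, -0.2821, 0.2238]
tool_rot: [3.139, -1.005, 0.439]
force: [-0.5, 0.4, -4.0]
grip_width: 0.0542
gripper_force: 25.0
```

```bash
python3 go.py .620 .0136 .2238; python3 -c "
from h import *
s=manip.sense();print(s['force'],s['gripper_force'],s['grip_width'])
R=Ro.from_euler('xyz',s['tool_rot']);q=s['qpos'];A=s['tool_pos']
for B in([.62,.0136,.2238],[.689,.0265,.2238],[.689,.0265,.19]):
  B=np.array(B)
  for f in(.25,.5,.75,1):
    o=IK(A+f*(B-A),R,q,.65);q=o.x
    print(q.round(3),o.cost)
  A=B"
```

```text
22.25 [ 0.4812 -0.2821  0.2238] y [ 0.4228 -0.9062  0.0015] z [ 0.7652  0.3562 -0.5362] q [-0.9905  0.2033  2.2414  1.279   1.0595 -0.7567]
shift [ 0.1347 -0.2093  0.2115] 0.32666122515749807
[-0.48550595  0.44392332 -3.95706204] 24.999355495674536 0.05418977698120421
[-0.827  0.153  2.305  1.398  0.955 -0.744] 4.147144610887345e-27
[-0.643  0.123  2.342  1.538  0.839 -0.737] 3.452856577004157e-26
[-0.445  0.117  2.35   1.699  0.716 -0.748] 1.8299093322467042e-25
[-0.249  0.135  2.327  1.882  0.595 -0.786] 2.1086689733685245e-24
[-0.232  0.16   2.297  1.892  0.584 -0.782] 1.0416541315309788e-25
[-0.217  0.184  2.266  1.9    0.572 -0.776] 9.818091211187305e-26
[-0.202  0.208  2.235  1.905  0.561 -0.769] 8.632291501155432e-26
[-0.189  0.232  2.203  1.908  0.55  -0.76 ] 8.426790019397447e-26
[-0.189  0.248  2.205  1.935  0.556 -0.792] 1.7655609526145913e-27
[-0.189  0.265  2.206  1.961  0.563 -0.823] 1.3134091481191564e-27
[-0.189  0.281  2.207  1.987  0.57  -0.853] 9.445269018567623e-28
[-0.189  0.298  2.208  2.011  0.577 -0.883] 6.1063538722768365e-28
```

>>> play_rows(
  moves=[
    [[0.01,-0.016,0.016,0,0.4],[0.03,-0.047,0.048,0,0.4],[0.052,-0.081,0.082,0,0.4],[0.075,-0.116,0.117,0,0.4],[0.097,-0.15,0.152,0,0.4],[0.117,-0.181,0.183,0,0.4],[0.13,-0.202,0.204,0,0.4],[0.1347,-0.2093,0.2115,0,0.4]],
  ],
)

```text
clock: 23.05
tool_pos: [0.6197, 0.0169, 0.2215]
tool_rot: [-3.138, -1.002, 0.437]
force: [-0.5, 0.1, -4.6]
grip_width: 0.0545
gripper_force: 25.0
```

>>> play_rows(
  moves=[
    [[0,0,0,0,0.4],[0,0,0,0,0.4]],
  ],
)

```text
clock: 23.25
tool_pos: [0.6195, 0.0128, 0.2225]
tool_rot: [-3.14, -1.003, 0.435]
force: [-0.7, -0.3, -4.5]
grip_width: 0.0541
gripper_force: 25.0
```

```bash
python3 go.py .620 .0136 .2238
python3 - <<'E'
from h import *
s=manip.sense();C=s['tool_pos']+np.array([-.013,-.005,.0072])
a=camera("top");b=camera("side")
out=[]
for c,(x,y,w,h) in((a,(215,90,70,54)),(b,(180,120,70,54))):
    sc=5.7;im=cv2.resize(c["pixels"][y:y+h,x:x+w],(400,308),interpolation=cv2.INTER_CUBIC)
    f=lambda P:np.array([(proj(c,np.array(p))-[x,y]+.5)*400/70 for p in P]).round().astype(int)
    cv2.polylines(im,[f(bailpts(C[0],C[1],-.348,C[2]))],False,(0,0,255),1)
    cv2.polylines(im,[f(octpts(C[0],C[1],-.348,C[2]-.026))],False,(255,0,0),1)
    S=np.array([.676,.0215,.27]);e=np.array([.983,.184,0])
    cv2.polylines(im,[f([S-e*.016+[0,0,.014],S-e*.010+[0,0,.003],S,S+e*.009+[0,0,.008],S+[0,0,.04],S+[0,0,.079]])],False,(0,255,255),1)
    out.append(im)
cv2.imwrite("pics/hk.png",np.hstack(out))
E
```

```text
23.25 [0.6195 0.0128 0.2225] y [ 0.4223 -0.9064 -0.001 ] z [ 0.7639  0.3565 -0.5379] q [-0.253   0.1377  2.3267  1.8775  0.5976 -0.7822]
shift [ 0.0015 -0.0005  0.    ] 0.0015724114714146266
```

View pics/hk.png

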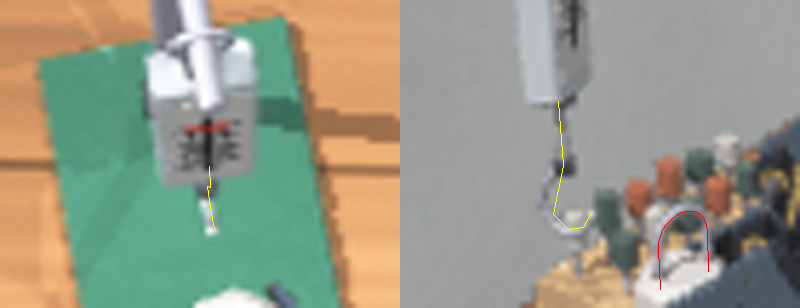

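The bail and hook overlays line up in the side view; in the top view the hook tip lies about 2 mm left of my model. I'll thread the bail over the tip.

>>> play_rows(
  moves=[
    [[0.005,0.002,0.006,0,0.4],[0.013,0.0053,0.019,0,0.4],[0.022,0.009,0.0325,0,0.4],[0.031,0.0127,0.0455,0,0.4],[0.037,0.015,0.054,0,0.4],[0.0389,0.016,0.0572,0,0.4],[0.0389,0.016,0.0572,0,0.4]],
  ],
)

```text
clock: 24.05
tool_pos: [0.6902, 0.0281, 0.2264]
tool_rot: [3.141, -1.005, 0.437]
force: [-0.6, 0.6, -4.3]
grip_width: 0.0541
gripper_force: 25.0
```

```bash
python3 go.py .689 .0275 .205
python3 - <<'E'
from h import *
s=manip.sense();print(s['force'],s['moment'])
C=s['tool_pos']+np.array([-.013,-.005,.0072]);out=[]
for n,(x,y,w,h) in(("top",(230,100,40,40)),("side",(185,130,50,40))):
    c=camera(n);k=8 if n=="side" else 10
    im=cv2.resize(c["pixels"][y:y+h,x:x+w],None,fx=400/w,fy=320/h,interpolation=cv2.INTER_CUBIC)
    out.append(im)
cv2.imwrite("pics/hk2.png",np.hstack(out))
E
```

```text
24.05 [0.6902 0.0281 0.2264] y [ 0.4228 -0.9062  0.0002] z [ 0.7653  0.3568 -0.5357] q [-0.1867  0.2294  2.1998  1.9009  0.5478 -0.7493]
shift [-0.0188  0.      0.0103] 0.02143066143084873
[-0.61883426  0.55718818 -4.31584482] [-0.44381922  0.94580888  0.03650494]
```

View pics/hk2.png

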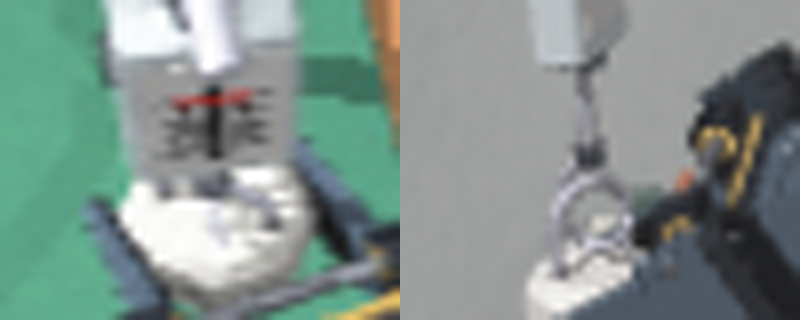

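The side view shows the hook threaded through the bail at (590,210), and the force is unchanged. Lowering onto the hook.

>>> play_rows(
  moves=[
    [[-0.005,0,0.0032,0,0.4],[-0.01,0,0.0064,0,0.4],[-0.015,0,0.0096,0,0.4],[-0.02,0,0.0128,0,0.4],[-0.025,0,0.016,0,0.4],[-0.028,0,0.018,0,0.4],[-0.028,0,0.018,0,0.4]],
  ],
)

```text
clock: 24.85
tool_pos: [0.6899, 0.028, 0.1927]
tool_rot: [-3.141, -1.005, 0.436]
force: [-2.0, 0.3, -1.8]
grip_width: 0.0539
gripper_force: 25.0
```

>>> play_rows(
  moves=[
    [[0,0,0,0,0.4]],
  ],
)

```text
clock: 24.95
tool_pos: [0.6901, 0.028, 0.1934]
tool_rot: [3.141, -1.006, 0.437]
force: [-3.1, 0.7, -2.1]
grip_width: 0.0543
gripper_force: 25.0
```

>>> play_rows(
  moves=[
    [[-0.003,-0.0003,0.0005,0,0.4],[-0.006,-0.0006,0.0012,0,0.4],[-0.0085,-0.0007,0.0022,0,0.4],[-0.0109,-0.0007,0.0034,0,0.4],[-0.0109,-0.0007,0.0034,0,0.4],[-0.0109,-0.0007,0.0034,0,0.4]],
  ],
)

```text
clock: 25.55
tool_pos: [0.687, 0.0273, 0.1822]
tool_rot: [3.141, -1.006, 0.436]
force: [-1.6, 1.0, 0.5]
grip_width: 0.0545
gripper_force: 25.0
```

>>> play_rows(
  moves=[
    [[0,0,0,0,0.4]],
  ],
)

```text
clock: 25.65
tool_pos: [0.687, 0.0272, 0.1823]
tool_rot: [3.141, -1.006, 0.437]
force: [-1.9, 0.9, 0.4]
grip_width: 0.054
gripper_force: 25.0
```

>>> play_rows(
  moves=[
    [[0.0003,-0.0003,-0.0014,0,0.4],[0.0006,-0.0005,-0.0028,0,0.4],[0.0006,-0.0005,-0.0028,0,0.4],[0.0006,-0.0005,-0.0028,0,0.4]],
  ],
)

```text
clock: 26.05
tool_pos: [0.685, 0.0268, 0.1845]
tool_rot: [3.141, -1.006, 0.436]
force: [0.6, 2.1, -1.1]
grip_width: 0.0539
gripper_force: 25.0
```

>>> play_rows(
  moves=[
    [[0,0,0,0,0.62],[0,0,0,0,0.65],[0,0,0,0,0.7],[0,0,0,0,0.8],[0,0,0,0,0.9],[0,0,0,0,1],[0,0,0,0,1]],
  ],
)

```text
clock: 26.75
tool_pos: [0.685, 0.0268, 0.1843]
tool_rot: [3.141, -1.006, 0.436]
force: [-0.1, -0.5, 0.1]
grip_width: 0.0903
gripper_force: 0.0
```

>>> play_rows(
  moves=[
    [[0,0,0,0,1],[0,0,0,0,1],[0,0,0,0,1],[0,0,0,0,1],[0,0,0,0,1],[0,0,0,0,1],[0,0,0,0,1],[0,0,0,0,1]],
  ],
)

```text
clock: 27.55
tool_pos: [0.685, 0.0268, 0.1843]
tool_rot: [3.141, -1.006, 0.436]
force: [0.1, -0.7, 0.1]
grip_width: 0.091
gripper_force: 0.0
```

Run:
```python
from h import *
out=[]
for n,(x,y,w,h) in(("top",(225,95,60,60)),("side",(170,115,80,64))):
    c=camera(n)
    out.append(cv2.resize(c["pixels"][y:y+h,x:x+w],(400,400 if n=="top" else 320),interpolation=cv2.INTER_CUBIC)[:320])
cv2.imwrite("pics/hk3.png",np.hstack(out))
```

```text
(no output)
```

View pics/hk3.png

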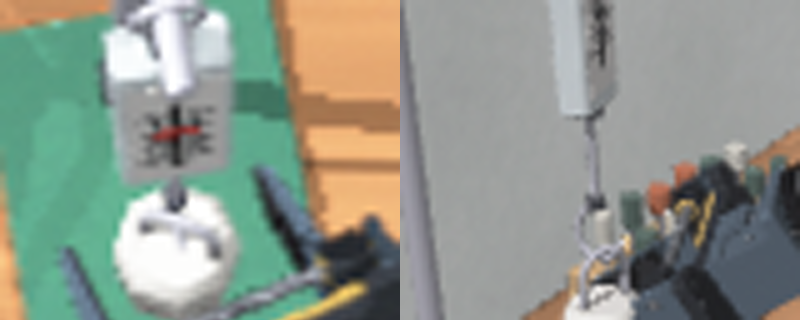

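The stone hangs free on the hook between the open fingers, in both views. I'll let it settle.

>>> play_rows(
  moves=[
    [[0,0,0,0,1],[0,0,0,0,1],[0,0,0,0,1],[0,0,0,0,1],[0,0,0,0,1],[0,0,0,0,1],[0,0,0,0,1],[0,0,0,0,1]],
  ],
)

```text
clock: 28.45
tool_pos: [0.685, 0.0268, 0.1843]
tool_rot: [3.141, -1.006, 0.436]
force: [-0.1, 0.7, 1.3]
grip_width: 0.0914
gripper_force: 0.0
```

>>> play_rows(
  moves=[
    [[0,0,0,0,1],[0,0,0,0,1],[0,0,0,0,1],[0,0,0,0,1],[0,0,0,0,1],[0,0,0,0,1],[0,0,0,0,1],[0,0,0,0,1]],
  ],
)

```text
clock: 29.25
tool_pos: [0.685, 0.0268, 0.1843]
tool_rot: [3.141, -1.006, 0.436]
force: [0.2, -0.3, 0.3]
grip_width: 0.0913
gripper_force: 0.0
```

Run:
```python
from h import *
# motion check between frames (stone region, side)
f=lambda:camera("side")["pixels"][110:200,165:255].astype(float)
a=f();b=f();c=f();print(abs(b-a).mean(),abs(c-a).mean(),abs(c-a).max(),manip.sense()['clock'])
# stone blob in top view
im=camera("top");g=im["pixels"].astype(int);m=((g.min(2)>165)).astype(np.uint8)
n,l,st,ce=cv2.connectedComponentsWithStats(m);
for i in range(1,n):
    if st[i,4]>60 and 225<ce[i,0]<285 and 95<ce[i,1]<155:print(st[i],ce[i],atz(im,*ce[i],.2))
```

```text
0.3748559670781893 0.3724279835390947 16.0 29.4
[242 123  18  18 222] [250.36486486 131.76576577] [0.67482744 0.02514205 0.2       ]
```

>>> play_rows(
  moves=[
    [[0,0,0,0,1],[0,0,0,0,1],[0,0,0,0,1],[0,0,0,0,1],[0,0,0,0,1],[0,0,0,0,1],[0,0,0,0,1],[0,0,0,0,1]],
  ],
)

```text
clock: 30.25
tool_pos: [0.685, 0.0268, 0.1843]
tool_rot: [3.141, -1.006, 0.436]
force: [0.1, 0.1, -0.2]
grip_width: 0.0911
gripper_force: 0.0
```

>>> play_rows(
  moves=[
    [[0,0,0,0,0.7],[0,0,0,0,0.65],[0,0,0,0,0.6],[0,0,0,0,0.4],[0,0,0,0,0.4],[0,0,0,0,0.4],[0,0,0,0,0.4],[0,0,0,0,0.4]],
  ],
  squeeze=25,
)

```text
clock: 31.05
tool_pos: [0.685, 0.0269, 0.1843]
tool_rot: [3.141, -1.006, 0.437]
force: [-0.6, 2.1, -0.2]
grip_width: 0.0549
gripper_force: 25.0
```

>>> play_rows(
  moves=[
    [[0,0,0,0,0.4],[0,0,0,0,0.4]],
  ],
)

```text
clock: 31.25
tool_pos: [0.685, 0.0269, 0.1843]
tool_rot: [3.141, -1.006, 0.437]
force: [-1.5, 1.2, -0.1]
grip_width: 0.0545
gripper_force: 25.0
```

>>> play_rows(
  moves=[
    [[0.006,0,-0.004,0,0.4],[0.013,0,-0.008,0,0.4],[0.02,0,-0.0128,0,0.4],[0.027,0,-0.0172,0,0.4],[0.033,0,-0.021,0,0.4],[0.0355,0,-0.0226,0,0.4],[0.0355,0,-0.0226,0,0.4],[0.0355,0,-0.0226,0,0.4]],
  ],
)

```text
clock: 32.05
tool_pos: [0.6848, 0.0268, 0.2261]
tool_rot: [3.141, -1.005, 0.436]
force: [-0.2, -0.2, -4.2]
grip_width: 0.0544
gripper_force: 25.0
```

```bash
python3 go.py .606 .0122 .2262
python3 - <<'E'
from h import *
out=[]
for n,(x,y,w,h) in(("top",(225,95,60,48)),("side",(180,120,60,48))):
    c=camera(n)
    out.append(cv2.resize(c["pixels"][y:y+h,x:x+w],(400,320),interpolation=cv2.INTER_CUBIC))
cv2.imwrite("pics/hk4.png",np.hstack(out))
E
```

```text
32.05 [0.6848 0.0268 0.2261] y [ 0.4221 -0.9065  0.0002] z [ 0.7654  0.3563 -0.5359] q [-0.1912  0.2224  2.2099  1.901   0.551  -0.753 ]
shift [-0.0415 -0.02   -0.0655] 0.08008681689366516
```

View pics/hk4.png

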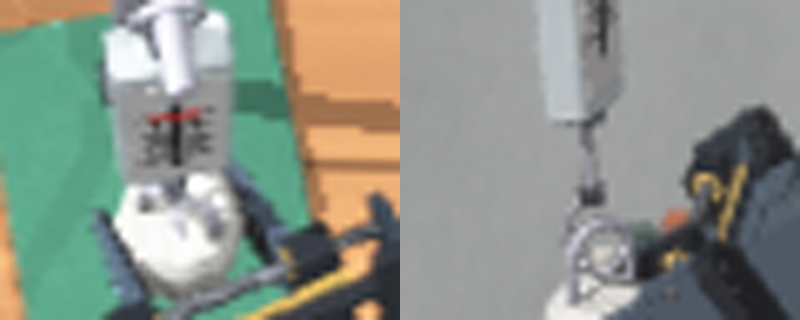

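The bail is off the trough and the full weight is back on the gripper. Backing out along the hook's axis.

>>> play_rows(
  moves=[
    [[-0.004,-0.002,-0.0065,0,0.4],[-0.01,-0.005,-0.016,0,0.4],[-0.017,-0.008,-0.0265,0,0.4],[-0.024,-0.0115,-0.038,0,0.4],[-0.031,-0.015,-0.049,0,0.4],[-0.037,-0.018,-0.0585,0,0.4],[-0.0415,-0.02,-0.0655,0,0.4],[-0.0415,-0.02,-0.0655,0,0.4]],
  ],
)

```text
clock: 32.95
tool_pos: [0.6052, 0.012, 0.2264]
tool_rot: [3.141, -1.005, 0.436]
force: [0.4, -0.1, -3.9]
grip_width: 0.0544
gripper_force: 25.0
```

```bash
python3 go.py .4785 -.285 .2238
python3 - <<'E'
from h import *
a=camera("top")
c=a["pixels"]
# check hook/balance pointer region unaffected: difference vs first picture around the hook
o=cv2.resize(cv2.imread("pics/top0.png"),(512,384),interpolation=cv2.INTER_AREA)
d=abs(o.astype(int)-c.astype(int)).sum(2);print("hookdiff",d[95:132,238:262].mean(),d[122:132,245:258].mean())
print("block diff",d[178:238,318:385].mean())
E
```

```text
32.95 [0.6052 0.012  0.2264] y [ 0.4218 -0.9067  0.0003] z [ 0.7657  0.3561 -0.5357] q [-0.2638  0.1082  2.3525  1.8657  0.6039 -0.777 ]
shift [-0.1309  0.2158 -0.2014] 0.32286604056445245
hookdiff 29.320945945945947 45.39230769230769
block diff 88.91890547263682
```

>>> play_rows(
  moves=[
    [[-0.01,0.016,-0.015,0,0.4],[-0.03,0.05,-0.046,0,0.4],[-0.052,0.086,-0.08,0,0.4],[-0.074,0.123,-0.114,0,0.4],[-0.096,0.16,-0.147,0,0.4],[-0.116,0.193,-0.178,0,0.4],[-0.13,0.216,-0.199,0,0.4],[-0.1352,0.2248,-0.2072,0,0.4]],
  ],
)

```text
clock: 33.8
tool_pos: [0.4762, -0.3008, 0.2236]
tool_rot: [3.137, -1.005, 0.436]
force: [0.5, 0.5, -3.7]
grip_width: 0.0541
gripper_force: 25.0
```

>>> play_rows(
  moves=[
    [[0,0,0,0,0.4],[0,0,0,0,0.4]],
  ],
)

```text
clock: 34.0
tool_pos: [0.4771, -0.2956, 0.2231]
tool_rot: [-3.141, -1.006, 0.436]
force: [0.1, 0.2, -3.2]
grip_width: 0.0541
gripper_force: 25.0
```

```bash
python3 go.py .476 -.296 .106
python3 - <<'E'
from h import *
s=manip.sense();print(s['force'])
im=camera("top");g=im["pixels"].astype(int);m=((g.min(2)>165)).astype(np.uint8)
n,l,st,ce=cv2.connectedComponentsWithStats(m);z=s['tool_pos'][2]+.025
for i in range(1,n):
    if st[i,4]>60 and 315<ce[i,0]<390 and 165<ce[i,1]<245:print(st[i],ce[i],atz(im,*ce[i],z))
E
```

```text
34.0 [ 0.4771 -0.2956  0.2231] y [ 0.4224 -0.9064 -0.0001] z [ 0.7655  0.3568 -0.5355] q [-1.0136  0.2175  2.225   1.263   1.0752 -0.7579]
shift [-0.0995 -0.0001  0.0617] 0.11712361634557815
[ 0.12082511  0.22031965 -3.17960032]
[324 180  22  44 503] [335.10139165 203.05168986] [ 0.45273087 -0.22959716  0.24811776]
[348 189  20  20 262] [358.12977099 198.02290076] [ 0.4688909  -0.29737165  0.24811776]
```

>>> play_rows(
  moves=[
    [[-0.015,0,0.009,0,0.4],[-0.04,0,0.025,0,0.4],[-0.065,0,0.0405,0,0.4],[-0.085,0,0.053,0,0.4],[-0.0955,0,0.0595,0,0.4],[-0.0985,0,0.0615,0,0.4],[-0.0985,0,0.0615,0,0.4]],
  ],
)

```text
clock: 34.75
tool_pos: [0.4765, -0.296, 0.1075]
tool_rot: [3.141, -1.006, 0.437]
force: [-1.4, -0.3, -3.5]
grip_width: 0.0544
gripper_force: 25.0
```

>>> play_rows(
  moves=[
    [[-0.0017,0,0.0011,0,0.4],[-0.0034,0,0.0021,0,0.4],[-0.0034,0,0.0021,0,0.4]],
  ],
)

```text
clock: 35.05
tool_pos: [0.4762, -0.2967, 0.1036]
tool_rot: [3.139, -1.006, 0.438]
force: [0.2, 0.1, -3.9]
grip_width: 0.0544
gripper_force: 25.0
```

Lowering in 1 mm steps until the block takes the weight.

>>> play_rows(
  moves=[
    [[-0.0009,0,0.0005,0,0.4],[-0.0017,0,0.0011,0,0.4],[-0.0017,0,0.0011,0,0.4]],
  ],
)

```text
clock: 35.35
tool_pos: [0.4763, -0.2966, 0.1017]
tool_rot: [3.14, -1.007, 0.437]
force: [-3.6, 0.5, 3.9]
grip_width: 0.0546
gripper_force: 25.0
```

>>> play_rows(
  moves=[
    [[-0.0009,0,0.0005,0,0.4],[-0.0009,0,0.0005,0,0.4]],
  ],
)

```text
clock: 35.55
tool_pos: [0.4763, -0.2965, 0.1012]
tool_rot: [3.14, -1.008, 0.438]
force: [-8.9, 0.9, 13.9]
grip_width: 0.0543
gripper_force: 25.0
```

>>> play_rows(
  moves=[
    [[-0.0009,0,0.0005,0,0.4],[-0.0009,0,0.0005,0,0.4]],
  ],
)

```text
clock: 35.75
tool_pos: [0.4764, -0.2964, 0.1007]
tool_rot: [3.14, -1.01, 0.438]
force: [-12.6, 1.7, 20.5]
grip_width: 0.0545
gripper_force: 25.0
```

>>> play_rows(
  moves=[
    [[0.0008,0,-0.0005,0,0.4],[0.0014,0,-0.0009,0,0.4],[0.0014,0,-0.0009,0,0.4]],
  ],
)

```text
clock: 36.05
tool_pos: [0.4761, -0.2965, 0.1011]
tool_rot: [3.141, -1.006, 0.437]
force: [-5.2, 0.9, 5.5]
grip_width: 0.0542
gripper_force: 25.0
```

Firm on the block with light residual load. Releasing, then backing straight out along the fingers.

>>> play_rows(
  moves=[
    [[0.0004,0,-0.0002,0,0.4],[0.0004,0,-0.0002,0,0.62],[0.0004,0,-0.0002,0,0.7],[0.0004,0,-0.0002,0,0.85],[0.0004,0,-0.0002,0,1],[0.0004,0,-0.0002,0,1],[0.0004,0,-0.0002,0,1]],
  ],
)

```text
clock: 36.75
tool_pos: [0.4761, -0.2965, 0.1012]
tool_rot: [3.141, -1.006, 0.436]
force: [-0.2, -0.3, -0.2]
grip_width: 0.0906
gripper_force: 0.0
```

>>> play_rows(
  moves=[
    [[0,0,-0.02,0,1],[0,0,-0.05,0,1],[0,0,-0.08,0,1],[0,0,-0.11,0,1],[0,0,-0.13,0,1],[0,0,-0.13,0,1],[0,0,-0.13,0,1]],
  ],
)

```text
clock: 37.45
tool_pos: [0.3766, -0.3429, 0.1707]
tool_rot: [3.14, -1.006, 0.436]
force: [0.6, -0.3, 1.1]
grip_width: 0.091
gripper_force: 0.0
```

Run:
```python
from h import *
np.set_printoptions(precision=4,suppress=True)
s=manip.sense();print(s['clock'],s['tool_pos'],s['force'],abs(s['dq']).max())
im=camera("top");g=im["pixels"].astype(int);m=((g.min(2)>165)).astype(np.uint8)
n,l,st,ce=cv2.connectedComponentsWithStats(m)
for i in range(1,n):
    if st[i,4]>60 and 315<ce[i,0]<390 and 165<ce[i,1]<245:print(st[i],ce[i],atz(im,*ce[i],.128))
o=cv2.resize(cv2.imread("pics/top0.png"),(512,384),interpolation=cv2.INTER_AREA).astype(int)
d=abs(o-g).sum(2);print("diff hook",d[122:132,245:258].mean(),"wrench/chisel",d[185:265,235:285].mean(),"left",d[110:215,70:200].mean(),"rasp",d[115:165,315:410].mean(),"orange",d[235:258,312:345].mean(),"carving",d[200:235,398:440].mean())
out=[]
b=camera("side")["pixels"]
for c,(x,y,w,h) in((im["pixels"],(305,160,90,72)),(b,(140,60,240,192))):
    out.append(cv2.resize(c[y:y+h,x:x+w],(400,320),interpolation=cv2.INTER_CUBIC))
cv2.imwrite("pics/end.png",np.hstack(out))
```

```text
37.45 [ 0.3766 -0.3429  0.1707] [ 0.5577 -0.3229  1.1269] 0.01739359237076037
[339 194  20  18 256] [348.9336 202.3164] [ 0.466  -0.2955  0.128 ]
diff hook 37.62307692307692 wrench/chisel 12.64425 left 12.182857142857143 rasp 21.221473684210526 orange 9.85638998682477 carving 21.787074829931974
```

Run:
```python
from h import *
o=cv2.resize(cv2.imread("pics/top0.png"),(512,384),interpolation=cv2.INTER_AREA).astype(int)
c=camera("top");g=c["pixels"].astype(int)
for im in(o,g):
    r=im[100:125,238:265];m=(r[...,2]-r[...,1]>60)&(r[...,2]-r[...,0]>60);print("pointer",np.argwhere(m).mean(0),m.sum())
b=camera("side");s=b["pixels"].astype(int);o2=cv2.resize(cv2.imread("pics/side0.png"),(512,384),interpolation=cv2.INTER_AREA).astype(int)
sh=proj(b,np.array([.466,-.2955,.106]))-proj(b,np.array([.4685,-.288,.106]));print("expected shift",sh)
t=o2[158:190,292:313].astype(np.uint8);r=cv2.matchTemplate(s[145:205,275:335].astype(np.uint8),t,cv2.TM_CCOEFF_NORMED)
_,v,_,p=cv2.minMaxLoc(r);print("match",v,p[0]+275-292,p[1]+145-158)
print(manip.sense()['clock'])
```

```text
pointer [12. 12.] 3
pointer [11.83333333 13.5       ] 6
expected shift [ 1.37010079 -0.67116975]
match 0.9256650805473328 2 -1
37.65
```

```bash
python3 -c "
from h import *
print(hand_in())"
```

```text
the job is handed in; nothing more can be done
None
```

I weighed the stone and handed the job in: it hung free and still on the hook for over 2 s and is back on the timber block; the last image checks show it upright and the hook back up, but no verdict was returned. To reach the hook I had to tilt the gripper about 58°, by repeatedly pushing the arm past its reach limit.

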